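Load chocolate chunks into the melting pan with the scoop and slide the pan onto the heat

TASK

Use the scoop from the wooden board to move at least four of the five chocolate chunks from the steel ingredient pan into the saucepan while it waits on the small ring of the hob; do not touch the chocolate with the gripper, and spill none: any left over stay in the ingredient pan. Put the scoop back on the board, empty and right way up, and once the chunks are in, slide the saucepan along the glass, never lifting or tipping it, until it stands centred on the large ring. Leave the milk jug and the kitchen timer where they are.

Things in the scene. Friction and masses are not known exactly. Their poses are not given: they have to be found in the camera images.
- scoop: loose steel scoop, wooden handle. Origin: centre of the underside of its trough, +x to its open front, z up. Trough flat, 90 long (x), 84 wide, 2.5 thick, thin front edge; side walls 38 high at the closed rear, sloping to nothing in front. The handle leaves the rear wall at height 24 and rises rearward at 22 degrees: flat-sided, 18 wide (y), 24 thick, 24 to 124 beyond the wall
- scoop_lip (a point): middle of the scoop's open front edge, on the underside, 45 in front of its origin; axes as the scoop
- scoop_grip (a point): a good place to grip: on the centre line of the scoop's handle, 66 along it from the rear wall, 106 behind the origin and 49 above the underside; axes as the scoop
- board: fixed wooden board 200 (x) x 300 (y) x 21 high, where the scoop lies at the start and belongs at the end; origin at the centre of its underside
- ingredient_pan: fixed open rectangular steel pan, outside 104 (x) x 250 (y) x 60 high, walls and floor 3 thick, inside 98 x 244, with a narrow rolled rim (3 more on each side); origin at the centre of its underside, long side along its y. The chunks lie on its floor in the -y half; the +y half is bare
- saucepan: loose steel saucepan with a black stick handle, 0.55 kg: 140 outside diameter, 78 high, wall 3.5, floor 5 thick, base 124 across; origin at the centre of its underside; the handle points along its own -x
- saucepan_grip (a point): on the centre line of the saucepan's handle, 140 from the pan's axis and 64 above its underside; the handle is a flat-sided bar 18 wide, 16 thick, from 80 to 197 from the axis, rising slightly outwards; axes as the saucepan
- hob: fixed two-ring induction hob, 280 (x) x 420 (y) x 45 high, flat black glass top at z = 0.045, two dials on the front face; origin at the centre of its underside. The rings are printed on the glass 100 to either side of its centre along its y
- ring_small: the smaller of the two rings printed on the hob's glass, 136 diameter, no height; origin at its centre on the glass. The saucepan starts here. Left or right varies
- ring_large: the larger printed ring, 180 diameter, no height; origin at its centre on the glass, 200 from the small ring's centre
- chunk_0: loose irregular dark chocolate chunk, about 27 across and 17 high, 14 g; origin at the centre of its flat underside
- chunk_1: loose irregular dark chocolate chunk, about 27 across and 17 high, 14 g; origin at the centre of its flat underside
- chunk_2: loose irregular dark chocolate chunk, about 27 across and 17 high, 14 g; origin at the centre of its flat underside
- chunk_3: loose irregular dark chocolate chunk, about 27 across and 17 high, 14 g; origin at the centre of its flat underside
- chunk_4: loose irregular dark chocolate chunk, about 27 across and 17 high, 14 g; origin at the centre of its flat underside
- milk_jug: loose steel milk jug 99 high with a handle, behind the board; to be left alone
- timer: loose round kitchen timer, 65 across, 54 high, behind the hob; to be left alone

How it is judged (in metres and radians):
On the way:
1. at least four chunks are in the saucepan while it still stands on the small ring ((((horizontal distance between chunk_0 and saucepan below 0.068 m and z of chunk_0 in the frame of saucepan between 0 and 0.06 m) and (horizontal distance between chunk_1 and saucepan below 0.068 m and z of chunk_1 in the frame of saucepan between 0 and 0.06 m) and (horizontal distance between chunk_2 and saucepan below 0.068 m and z of chunk_2 in the frame of saucepan between 0 and 0.06 m) and (horizontal distance between chunk_3 and saucepan below 0.068 m and z of chunk_3 in the frame of saucepan between 0 and 0.06 m)) or ((horizontal distance between chunk_0 and saucepan below 0.068 m and z of chunk_0 in the frame of saucepan between 0 and 0.06 m) and (horizontal distance between chunk_1 and saucepan below 0.068 m and z of chunk_1 in the frame of saucepan between 0 and 0.06 m) and (horizontal distance between chunk_2 and saucepan below 0.068 m and z of chunk_2 in the frame of saucepan between 0 and 0.06 m) and (horizontal distance between chunk_4 and saucepan below 0.068 m and z of chunk_4 in the frame of saucepan between 0 and 0.06 m)) or ((horizontal distance between chunk_0 and saucepan below 0.068 m and z of chunk_0 in the frame of saucepan between 0 and 0.06 m) and (horizontal distance between chunk_1 and saucepan below 0.068 m and z of chunk_1 in the frame of saucepan between 0 and 0.06 m) and (horizontal distance between chunk_3 and saucepan below 0.068 m and z of chunk_3 in the frame of saucepan between 0 and 0.06 m) and (horizontal distance between chunk_4 and saucepan below 0.068 m and z of chunk_4 in the frame of saucepan between 0 and 0.06 m)) or ((horizontal distance between chunk_0 and saucepan below 0.068 m and z of chunk_0 in the frame of saucepan between 0 and 0.06 m) and (horizontal distance between chunk_2 and saucepan below 0.068 m and z of chunk_2 in the frame of saucepan between 0 and 0.06 m) and (horizontal distance between chunk_3 and saucepan below 0.068 m and z of chunk_3 in the frame of saucepan between 0 and 0.06 m) and (horizontal distance between chunk_4 and saucepan below 0.068 m and z of chunk_4 in the frame of saucepan between 0 and 0.06 m)) or ((horizontal distance between chunk_1 and saucepan below 0.068 m and z of chunk_1 in the frame of saucepan between 0 and 0.06 m) and (horizontal distance between chunk_2 and saucepan below 0.068 m and z of chunk_2 in the frame of saucepan between 0 and 0.06 m) and (horizontal distance between chunk_3 and saucepan below 0.068 m and z of chunk_3 in the frame of saucepan between 0 and 0.06 m) and (horizontal distance between chunk_4 and saucepan below 0.068 m and z of chunk_4 in the frame of saucepan between 0 and 0.06 m))) and horizontal distance between saucepan and ring_small below 0.03 m), for 0.3 s.
At the end, for the whole second after the job is handed in: at least four of the five chunks lie in the saucepan and every other one in the saucepan or the ingredient pan; the saucepan stands still and level on the hob, its centre within 20 mm of the large ring's; the scoop rests empty and upright (within 7 degrees) with its trough on the board ((((horizontal distance between chunk_0 and saucepan below 0.068 m and z of chunk_0 in the frame of saucepan between 0 and 0.06 m) and (horizontal distance between chunk_1 and saucepan below 0.068 m and z of chunk_1 in the frame of saucepan between 0 and 0.06 m) and (horizontal distance between chunk_2 and saucepan below 0.068 m and z of chunk_2 in the frame of saucepan between 0 and 0.06 m) and (horizontal distance between chunk_3 and saucepan below 0.068 m and z of chunk_3 in the frame of saucepan between 0 and 0.06 m)) or ((horizontal distance between chunk_0 and saucepan below 0.068 m and z of chunk_0 in the frame of saucepan between 0 and 0.06 m) and (horizontal distance between chunk_1 and saucepan below 0.068 m and z of chunk_1 in the frame of saucepan between 0 and 0.06 m) and (horizontal distance between chunk_2 and saucepan below 0.068 m and z of chunk_2 in the frame of saucepan between 0 and 0.06 m) and (horizontal distance between chunk_4 and saucepan below 0.068 m and z of chunk_4 in the frame of saucepan between 0 and 0.06 m)) or ((horizontal distance between chunk_0 and saucepan below 0.068 m and z of chunk_0 in the frame of saucepan between 0 and 0.06 m) and (horizontal distance between chunk_1 and saucepan below 0.068 m and z of chunk_1 in the frame of saucepan between 0 and 0.06 m) and (horizontal distance between chunk_3 and saucepan below 0.068 m and z of chunk_3 in the frame of saucepan between 0 and 0.06 m) and (horizontal distance between chunk_4 and saucepan below 0.068 m and z of chunk_4 in the frame of saucepan between 0 and 0.06 m)) or ((horizontal distance between chunk_0 and saucepan below 0.068 m and z of chunk_0 in the frame of saucepan between 0 and 0.06 m) and (horizontal distance between chunk_2 and saucepan below 0.068 m and z of chunk_2 in the frame of saucepan between 0 and 0.06 m) and (horizontal distance between chunk_3 and saucepan below 0.068 m and z of chunk_3 in the frame of saucepan between 0 and 0.06 m) and (horizontal distance between chunk_4 and saucepan below 0.068 m and z of chunk_4 in the frame of saucepan between 0 and 0.06 m)) or ((horizontal distance between chunk_1 and saucepan below 0.068 m and z of chunk_1 in the frame of saucepan between 0 and 0.06 m) and (horizontal distance between chunk_2 and saucepan below 0.068 m and z of chunk_2 in the frame of saucepan between 0 and 0.06 m) and (horizontal distance between chunk_3 and saucepan below 0.068 m and z of chunk_3 in the frame of saucepan between 0 and 0.06 m) and (horizontal distance between chunk_4 and saucepan below 0.068 m and z of chunk_4 in the frame of saucepan between 0 and 0.06 m))) and ((horizontal distance between chunk_0 and saucepan below 0.068 m and z of chunk_0 in the frame of saucepan between 0 and 0.06 m) or (x of chunk_0 in the frame of ingredient_pan between -0.05 and 0.05 m and y of chunk_0 in the frame of ingredient_pan between -0.123 and 0.123 m and z of chunk_0 in the frame of ingredient_pan below 0.055 m)) and ((horizontal distance between chunk_1 and saucepan below 0.068 m and z of chunk_1 in the frame of saucepan between 0 and 0.06 m) or (x of chunk_1 in the frame of ingredient_pan between -0.05 and 0.05 m and y of chunk_1 in the frame of ingredient_pan between -0.123 and 0.123 m and z of chunk_1 in the frame of ingredient_pan below 0.055 m)) and ((horizontal distance between chunk_2 and saucepan below 0.068 m and z of chunk_2 in the frame of saucepan between 0 and 0.06 m) or (x of chunk_2 in the frame of ingredient_pan between -0.05 and 0.05 m and y of chunk_2 in the frame of ingredient_pan between -0.123 and 0.123 m and z of chunk_2 in the frame of ingredient_pan below 0.055 m)) and ((horizontal distance between chunk_3 and saucepan below 0.068 m and z of chunk_3 in the frame of saucepan between 0 and 0.06 m) or (x of chunk_3 in the frame of ingredient_pan between -0.05 and 0.05 m and y of chunk_3 in the frame of ingredient_pan between -0.123 and 0.123 m and z of chunk_3 in the frame of ingredient_pan below 0.055 m)) and ((horizontal distance between chunk_4 and saucepan below 0.068 m and z of chunk_4 in the frame of saucepan between 0 and 0.06 m) or (x of chunk_4 in the frame of ingredient_pan between -0.05 and 0.05 m and y of chunk_4 in the frame of ingredient_pan between -0.123 and 0.123 m and z of chunk_4 in the frame of ingredient_pan below 0.055 m)) and horizontal distance between saucepan and ring_large below 0.02 m and angle between saucepan's own z axis and vertical below 0.05 rad and linear speed of each of saucepan, scoop below 0.02 m/s and x of scoop in the frame of board between -0.09 and 0.09 m and y of scoop in the frame of board between -0.14 and 0.14 m and z of scoop in the frame of board between 0.015 and 0.028 m and angle between scoop's own z axis and vertical below 0.12 rad); the robot touches nothing.
It fails at once if the saucepan is lifted off the glass (more than 8 mm) (height (world z) of saucepan above 0.053 m).
It fails at once if the saucepan is tipped (more than 9 degrees) (angle between saucepan's own z axis and vertical above 0.16 rad).
It fails at once if the gripper touches a chunk (contact force between any of the arm, the fingers and chunk_0 above 0.3 N or contact force between any of the arm, the fingers and chunk_1 above 0.3 N or contact force between any of the arm, the fingers and chunk_2 above 0.3 N or contact force between any of the arm, the fingers and chunk_3 above 0.3 N or contact force between any of the arm, the fingers and chunk_4 above 0.3 N).
It fails at once if the milk jug or the timer is shoved (more than 30 mm) (distance of any of milk_jug, timer from where it was at the start of the episode above 0.03 m).
It also fails if it takes over 72 s, if anything falls off the work surface, if the arm or the gripper's body presses on something with over 40 N, if the wrist force passes 120 N, or if a joint passes its speed limit or range.

ROBOT

A 6-joint arm with a two-finger parallel gripper is mounted at the origin on a cart in front of the work surface, level with it; the furniture and walls round the work are solid. World frame = base frame: x ahead of the robot, y to its left, z up, the work surface at z = 0. Lengths are in mm, angles in rad, forces in N, time in s.
With the tool pointing down it reaches from about 375 to 925 mm from the base axis. Payload 5.7 kg.
Tool frame: the origin (TCP) lies midway between the tips of the shut fingers; the grasp point (between the pads) lies 19 mm behind it (ctrl.pinch_z is the distance from the TCP to the grasp point, in mm); z points along the fingers, x is the direction in which the jaws open and shut, and the axes are right-handed (so a half turn about z gives the same grasp; the last joint's range is limited). The gripper opens to 85 mm and grips with 20 to 120 N. Pads are 22 mm wide; open, the fingers measure 114 mm over their backs; the gripper's body (76 mm by 85 mm) begins 54 mm behind the grasp point. The pads swing forward as they close: fully open they stand 13 mm farther back than shut.
Start: joints at [-0.115, 0.359, 1.51, -0, 1.272, -0.115], TCP at [599.966, -0.004, 201.067] pointing down, gripper open.
Joint ranges: [-2.97, 2.97], [-1.01, 2.36], [0.21, 2.38], [-0.96, 4.11], [0.2, 2.71], [-2.98, 2.98]. Speed limits (rad/s): [2.39, 2.39, 3.14, 3.14, 3.14, 3.14].

INTERFACE

Orientations are given as a unit quaternion [x, y, z, w].
In Python, from bench import ctrl, vision gives the robot as it stands.
- The arm moves only by the shell command python3 -m jog 'ROWS' [FORCE]. ROWS is JSON, a list of rows, each a list of 3 entries, a list of its own where there are three numbers: the closure, from -1 (fully open) to 1 (shut), then the shift along the tool's x, y, z in cm, then the turn about the tool's z in degrees. A call has 1 to 12 rows; each row is the pose to reach, as a shift and turn from the pose commanded when the call began, along the tool's axes at that moment; what a row does not reach only later rows make up. A row lasts 1/12 s, in which the tool goes at most 41.7 mm and 7.16 degrees, less where a joint would pass 70% of its speed; a pose out of reach is approached as far as the arm can. A call with a gripper value outside its range is refused whole. The fingers move at their own pace and stop on an object; FORCE is the grip in N (left out, the last holds). Time passes only in rows, so rows that repeat a pose let the fingers close. It gives the time, the measured TCP pose, the force and the opening at its end, in the units of the state.
- ctrl.get_state(): the state, without advancing time (a new reading comes with each control period).
- vision.read_camera(name): name is "scene" or "side" or "wrist"; returns a dict with "frame" (384x512x3 uint8, red, green, blue), "camera_matrix" (3x3 intrinsics, pixels), "world_to_cam" (4x4, takes a point from world to camera coordinates). Camera axes: x right, y down, z forward; pixel columns grow to the right and rows downward; lengths in mm; the calibration is good to about 2 mm. The wrist camera is an equidistant fisheye: a pixel r from the principal point sees the ray r / f radians off the axis. A picture is of the moment at which its call begins. There is no depth.
- ctrl.finish_job(): hands the job in, once; it reports no verdict.
The state is a dict: "time_s": time; "q": joint angles; "qd": joint speeds; "joint_torque": joint torques, N m; "eef_pos": TCP position; "orientation": TCP orientation; "contact_force": force on the tool from outside, world axes, zero at the start; "ft_torque": the same for the moment, N m; "finger_gap": finger opening in mm.
Only numpy, scipy, OpenCV 4.12 (cv2) and the standard library are available. Lean on these libraries where they do the work, as an engineer would, in place of code of your own. Each camera call takes 0.05 s, during which the arm holds its last target. There are 200 camera calls.

## Working session

There is one attempt and no reset: what is moved stays moved. The work goes in short steps, Python scripts to look and compute and a shell command to move; the robot and the scene stay as the last step left them, time stands still between calls to the robot, and variables do not carry over. Pictures are saved under pics/ and viewed, about 8 in all and at most 12, crops included, and the job is handed in when it is done.

```bash
mkdir -p pics; ls; cat > h.py <<'E'
import numpy as np, cv2
from bench import ctrl, vision
def cam(n):
    d=vision.read_camera(n); return d["frame"],np.array(d["camera_matrix"]),np.array(d["world_to_cam"])
def ray(K,T,u,v,fish=False):
    x,y=(u-K[0,2])/K[0,0],(v-K[1,2])/K[1,1]
    if fish:
        t=np.hypot(x,y); s=np.sin(t)/t if t>1e-9 else 1; d=np.array([x*s,y*s,np.cos(t)])
    else: d=np.array([x,y,1.])
    R=T[:3,:3]; return -R.T@T[:3,3], R.T@d
def onz(K,T,u,v,z,fish=False):
    o,d=ray(K,T,u,v,fish); return (o+d*(z-o[2])/d[2]).round(1)
def proj(K,T,p,fish=False):
    c=T[:3,:3]@np.array(p,float)+T[:3,3]
    if fish:
        r=np.hypot(c[0],c[1]);t=np.arctan2(r,c[2]);x,y=c[:2]/max(r,1e-9)*t
    else: x,y=c[:2]/c[2]
    return np.array([K[0,0]*x+K[0,2],K[1,1]*y+K[1,2]]).round(1)
E
python3 - <<'E'
from h import *
for n in("scene","side","wrist"):
    f,K,T=cam(n); np.savez(f"pics/{n}0.npz",f=f,K=K,T=T)
    cv2.imwrite(f"pics/{n}0.png",cv2.resize(f[:,:,::-1],(800,600),interpolation=cv2.INTER_CUBIC) if n=="scene" else f[:,:,::-1])
    print(n,K.round(1).tolist(),(-T[:3,:3].T@T[:3,3]).round(),T[2,:3].round(2))
print(ctrl.get_state())
E
```

```text
pics
scene [[441.7, 0.0, 258.7], [0.0, 441.7, 192.8], [0.0, 0.0, 1.0]] [193. 798. 735.] [ 0.34 -0.77 -0.55]
side [[349.4, 0.0, 255.6], [0.0, 349.4, 190.7], [0.0, 0.0, 1.0]] [359. 723. 404.] [ 0.28 -0.89 -0.35]
wrist [[297.3, 0.0, 251.9], [0.0, 297.3, 189.6], [0.0, 0.0, 1.0]] [598.  67. 372.] [-0.   -0.26 -0.96]
{'time_s': 0.15, 'q': array([-1.15119609e-01,  3.59366771e-01,  1.51118165e+00, -2.09829854e-05,
        1.27254859e+00, -1.15115219e-01]), 'qd': array([-0.00228982, -0.00387838, -0.00360174,  0.00121388,  0.00093197,
       -0.00155095]), 'joint_torque': array([ 1.72794025e-04, -5.28028965e+01, -2.78930157e+01, -4.07995576e-04,
        8.21093854e-03, -1.54210170e-05]), 'eef_pos': array([5.99413449e+02, 4.02561030e-02, 2.00431372e+02]), 'orientation': array([ 9.99999717e-01,  8.95417918e-07, -7.48349946e-04, -7.64378816e-05]), 'contact_force': array([-0.88470009,  0.43803437, -0.39975213]), 'ft_torque': array([-0.0276628 ,  0.00862741, -0.00979554]), 'finger_gap': 85.10992586222858}
```

View pics/scene0.png

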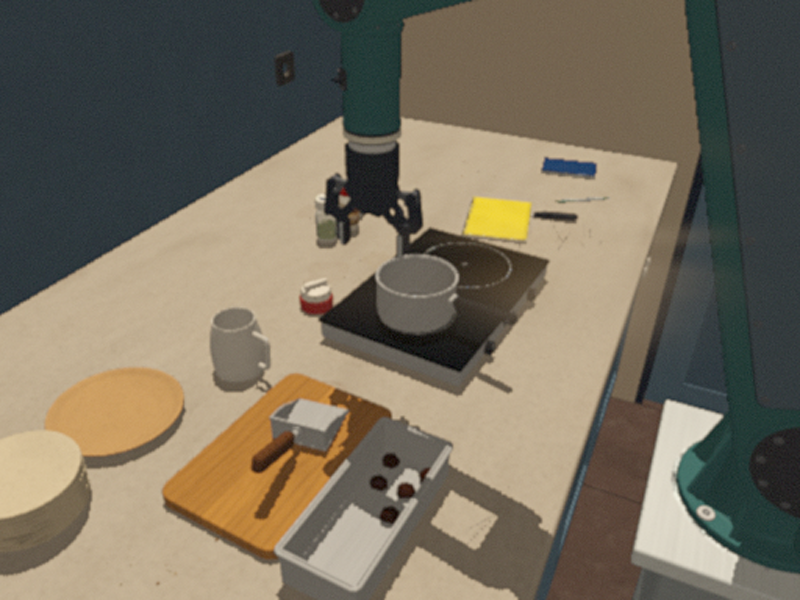

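View pics/side0.png

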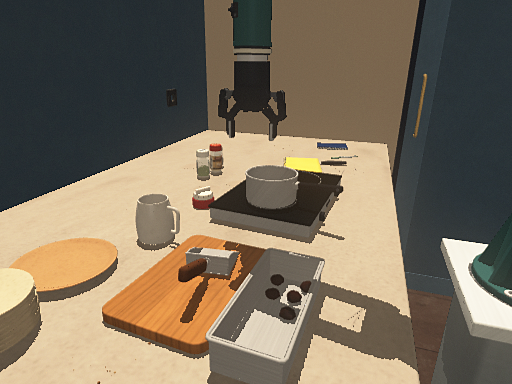

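```bash
python3 - <<'E'
from h import *
d=np.load("pics/scene0.npz");K,T=d["K"],d["T"]
s=1.5625
for n,pts,z in(("panrim",[(385,418),(452,446),(281,548),(358,592)],60),("board",[(292,374),(391,408),(166,490),(271,553)],21),("chunks",[(391,460),(378,482),(405,491),(426,473),(389,514)],12),("potrim",[(376,282),(459,282),(418,256),(418,300)],123),("hob",[(322,320),(466,382),(549,265),(415,232)],45),("handle",[(254,466),(292,437)],70),("scoopfr",[(310,403),(348,410),(335,444)],25),("bigring",[(464,264)],45),("timer",[(316,290)],50),("jug",[(238,315)],99)):
    print(n,[onz(K,T,u/s,v/s,z)[:2].tolist() for u,v in pts])
E
```

```text
panrim [[509.8, 138.7], [403.8, 149.0], [522.6, 386.6], [416.2, 398.7]]
board [[709.3, 72.8], [529.6, 76.6], [728.5, 351.1], [548.6, 374.1]]
chunks [[486.9, 166.0], [485.4, 210.5], [445.5, 209.0], [432.5, 167.1], [448.3, 253.0]]
potrim [[640.2, -94.4], [513.8, -157.1], [612.4, -208.5], [553.9, -74.6]]
hob [[725.0, -52.4], [438.9, -4.0], [415.4, -420.7], [714.1, -431.0]]
handle [[617.4, 302.2], [601.8, 236.6]]
scoopfr [[644.1, 124.4], [584.3, 113.0], [566.9, 184.0]]
bigring [[570.2, -348.1]]
timer [[780.6, -126.1]]
jug [[812.6, 61.7]]
```

View pics/wrist0.png

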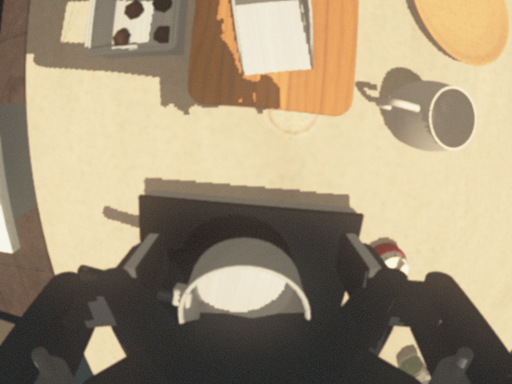

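```bash
python3 -m jog '[[-1,[-1,-4,-2],0],[-1,[-2,-8,-4],0],[-1,[-3,-12,-6],0],[-1,[-4,-16,-8],0],[-1,[-4,-20,-10],0],[-1,[-4,-20,-10],0],[-1,[-4,-20,-10],0]]' 20; python3 - <<'E'
from h import *
f,K,T=cam("wrist"); np.savez("pics/w1.npz",f=f,K=K,T=T)
cv2.imwrite("pics/w1.png",cv2.resize(f[:,:,::-1],(800,600),interpolation=cv2.INTER_CUBIC))
print(ctrl.get_state()["eef_pos"])
E
```

```text
time_s: 0.73
eef_pos: [560.5, 204.3, 303.6]
orientation: [1.0, 0.002, 0.002, -0.001]
contact_force: [0.8, -0.6, 0.1]
finger_gap: 85.3
[560.15883917 201.87275044 302.02094507]
```

View pics/w1.png

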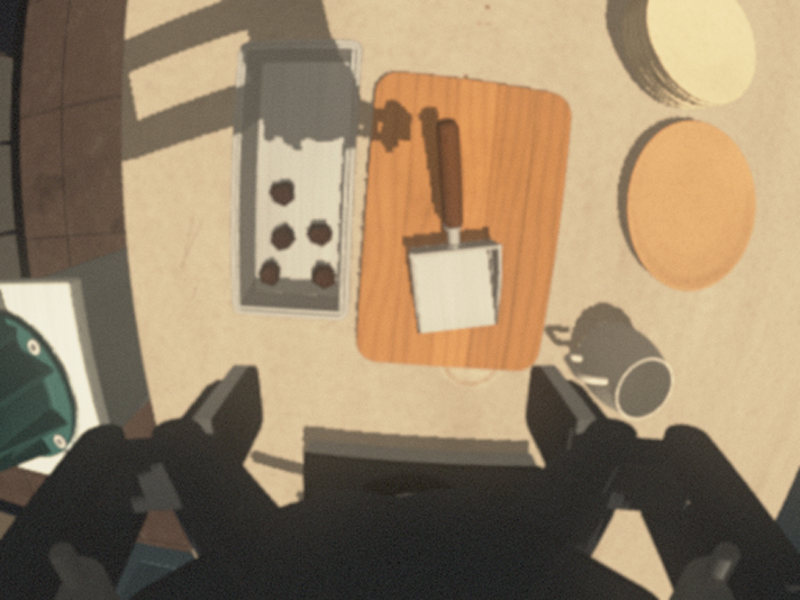

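```bash
python3 - <<'E'
from h import *
d=np.load("pics/w1.npz");K,T=d["K"],d["T"]
s=1.5625
for n,pts,z in(("panrim",[(237,42),(361,42),(233,312),(345,317)],60),("board",[(380,72),(572,95),(357,360),(537,370)],21),("chunks",[(282,191),(283,237),(319,233),(270,272),(323,275)],11),("lip",[(420,333),(497,324)],22),("wall",[(411,246),(501,241)],59),("hR",[(447,120)],104),("hF",[(455,226)],64)):
    print(n,[onz(K,T,u/s,v/s,z,True)[:2].tolist() for u,v in pts])
E
```

```text
panrim [[415.0, 400.1], [530.1, 391.8], [403.6, 141.9], [514.3, 138.0]]
board [[546.1, 371.6], [739.6, 359.3], [521.6, 77.6], [719.2, 63.8]]
chunks [[447.0, 254.8], [446.6, 207.6], [484.3, 211.2], [430.8, 170.9], [487.3, 167.6]]
lip [[587.7, 108.7], [668.5, 118.4]]
wall [[575.5, 205.4], [658.6, 211.2]]
hR [[601.3, 314.6]]
hF [[614.5, 224.7]]
```

```bash
python3 -m jog '[[-1,[1.2,-1.9,3.4],-2],[-1,[2.4,-3.8,6.8],-4],[-1,[3.6,-5.7,10],-6],[-1,[4.75,-7.66,13.5],-7.2],[-1,[4.75,-7.66,17],-7.2],[-1,[4.75,-7.66,20.5],-7.2],[-1,[4.75,-7.66,23],-7.2],[-1,[4.75,-7.66,24.5],-7.2],[-1,[4.75,-7.66,24.5],-7.2],[-1,[4.75,-7.66,24.5],-7.2]]' 100; python3 - <<'E'
from h import *
f,K,T=cam("wrist"); g,_,_=cam("side")
cv2.imwrite("pics/w2.png",np.hstack([f[100:384,:,::-1],g[100:,:,::-1]])[:, :, :])
im=np.vstack([cv2.resize(f[:,:,::-1],(400,300)),cv2.resize(g[200:350,80:280,::-1],(400,300))])
cv2.imwrite("pics/w2.png",im)
E
```

```text
time_s: 1.62
eef_pos: [606.3, 274.7, 54.4]
orientation: [0.998, 0.062, -0.002, 0.001]
contact_force: [-0.2, 0.1, 0.9]
finger_gap: 85.6
```

View pics/w2.png

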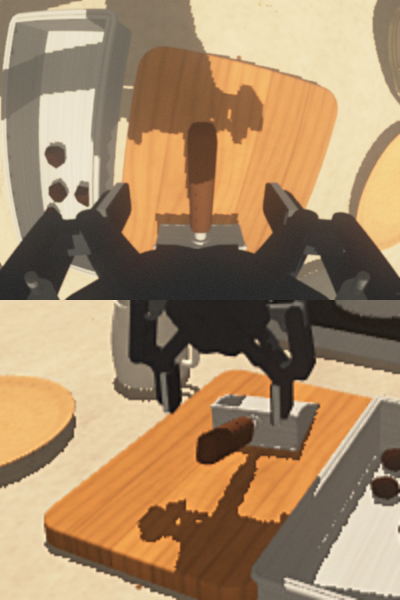

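```bash
python3 -m jog '[[1,[0,0,0],0],[1,[0,0,0],0],[1,[0,0,0],0],[1,[0,0,0],0],[1,[0,0,0],0],[1,[0,0,-1],0],[1,[0,0,-3],0],[1,[0,0,-6],0],[1,[0,0,-9],0],[1,[0,0,-12],0],[1,[0,0,-12],0]]' 100; python3 - <<'E'
from h import *
g,_,_=cam("side")
cv2.imwrite("pics/s3a.png",g)
np.save("pics/s3a.npy",g)
E
python3 -m jog '[[1,[0,0,0],0],[1,[0,0,0],0],[1,[0,0,0],0],[1,[0,0,0],0]]' 20
python3 - <<'E'
from h import *
g,_,_=cam("side");a=np.load("pics/s3a.npy")
im=np.hstack([cv2.resize(x[100:300,100:300,::-1],(400,400)) for x in(a,g)])
cv2.imwrite("pics/s3.png",im)
E
```

```text
time_s: 2.63
eef_pos: [611.7, 278.2, 184.1]
orientation: [0.998, 0.063, 0.006, -0.002]
contact_force: [0.5, 0.0, 0.6]
finger_gap: 0.2
time_s: 3.02
eef_pos: [606.5, 276.3, 174.5]
orientation: [0.998, 0.063, -0.001, 0.0]
contact_force: [0.1, -0.5, -0.0]
finger_gap: 0.1
```

View pics/s3.png

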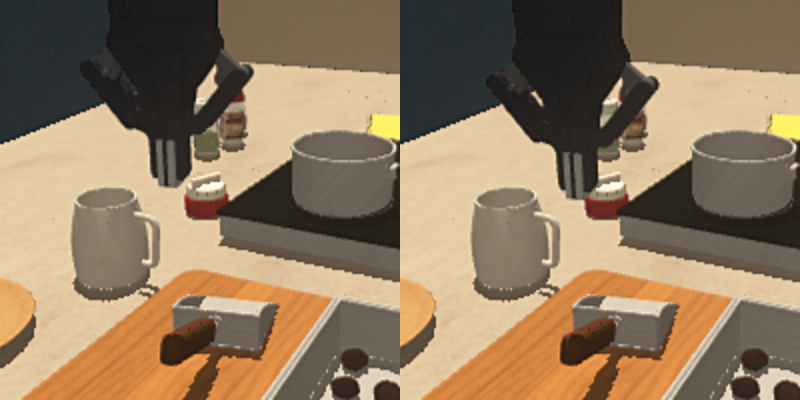

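```bash
python3 -m jog '[[-1,[0,0,0],0],[-1,[0,0,0],0],[-1,[0,0,0],0],[-1,[0,0,0],0],[-1,[0,0,0],0],[-1,[0,0,0],0],[-1,[0,0,0],0],[-1,[0,0,0],0]]' 100;  python3 -m jog '[[-1,[0,0,4],0],[-1,[0,0,8],0],[-1,[0,0,11],0],[-1,[0,0,12],0],[-1,[0,0,12],0],[1,[0,0,12],0],[1,[0,0,12],0],[1,[0,0,12],0],[1,[0,0,12],0],[1,[0,0,12],0],[1,[0,0,12],0],[1,[0,0,12],0]]' 100;  python3 -m jog '[[1,[0,0,0],0],[1,[0,0,0],0],[1,[0,0,0],0]]' 100
```

```text
time_s: 3.73
eef_pos: [607.5, 276.6, 176.2]
orientation: [0.998, 0.063, 0.0, -0.0]
contact_force: [-0.1, 0.0, -0.9]
finger_gap: 85.4
time_s: 4.73
eef_pos: [608.0, 277.2, 56.9]
orientation: [0.998, 0.063, 0.001, -0.001]
contact_force: [-0.5, 2.6, 2.1]
finger_gap: 10.2
time_s: 4.98
eef_pos: [607.7, 277.0, 56.3]
orientation: [0.998, 0.063, 0.0, -0.0]
contact_force: [0.2, 2.4, 2.4]
finger_gap: 9.5
```

```bash
python3 - <<'E'
from h import *
f,_,_=cam("wrist"); g,_,_=cam("side")
im=np.hstack([cv2.resize(f[60:260,160:360,::-1],(400,400)),cv2.resize(g[190:310,150:270,::-1],(400,400))])
cv2.imwrite("pics/s4.png",im)
E
```

```text
(no output)
```

View pics/s4.png

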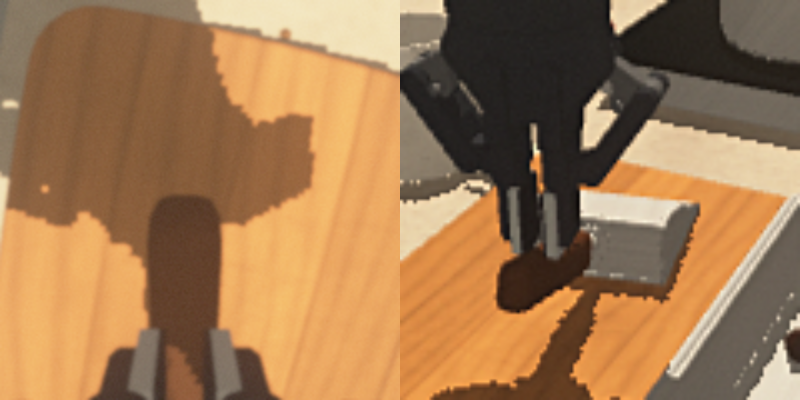

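```bash
python3 -m jog '[[0,[0,0,0],0],[0,[0,0,0],0],[0,[0,0,0.4],0],[0,[0,0,0.8],0],[1,[0,0,0.8],0],[1,[0,0,0.8],0],[1,[0,0,0.8],0],[1,[0,0,0.8],0],[1,[0,0,0.8],0],[1,[0,0,0.8],0],[1,[0,0,0.8],0]]' 100
```

```text
time_s: 6.0
eef_pos: [607.4, 276.6, 48.1]
orientation: [0.998, 0.063, -0.0, 0.0]
contact_force: [-0.1, -0.3, -0.5]
finger_gap: 15.1
```

```bash
python3 -m jog '[[0,[0,0,0],0],[0,[0,0,0],0],[0,[0,0,0.3],0],[0,[0,0,0.5],0],[1,[0,0,0.5],0],[1,[0,0,0.5],0],[1,[0,0,0.5],0],[1,[0,0,0.5],0],[1,[0,0,0.5],0],[1,[0,0,0.5],0]]' 100;python3 -m jog '[[1,[0,0,-1],0],[1,[0,0,-3],0],[1,[0,0,-6],0],[1,[0,0,-9],0],[1,[0,0,-12],0],[1,[0,0,-12],0],[1,[0,0,-12],0]]' 100; python3 - <<'E'
from h import *
g,_,_=cam("side")
np.save("pics/s5a.npy",g)
E
python3 -m jog '[[1,[0,0,0],0],[1,[0,0,0],0],[1,[0,0,0],0],[1,[0,0,0],0]]' 20
python3 - <<'E'
from h import *
g,_,_=cam("side");a=np.load("pics/s5a.npy")
im=np.hstack([cv2.resize(x[100:300,100:300,::-1],(400,400)) for x in(a,g)])
cv2.imwrite("pics/s5.png",im)
E
```

```text
time_s: 6.83
eef_pos: [607.5, 276.6, 43.1]
orientation: [0.998, 0.063, -0.0, 0.0]
contact_force: [-0.3, -0.7, 0.4]
finger_gap: 15.4
time_s: 7.42
eef_pos: [609.2, 277.3, 166.1]
orientation: [0.998, 0.063, 0.003, -0.001]
contact_force: [0.2, -0.9, -2.2]
finger_gap: 15.5
time_s: 7.8
eef_pos: [606.7, 276.3, 161.7]
orientation: [0.998, 0.063, -0.001, 0.0]
contact_force: [0.1, -0.7, -1.5]
finger_gap: 15.2
```

View pics/s5.png

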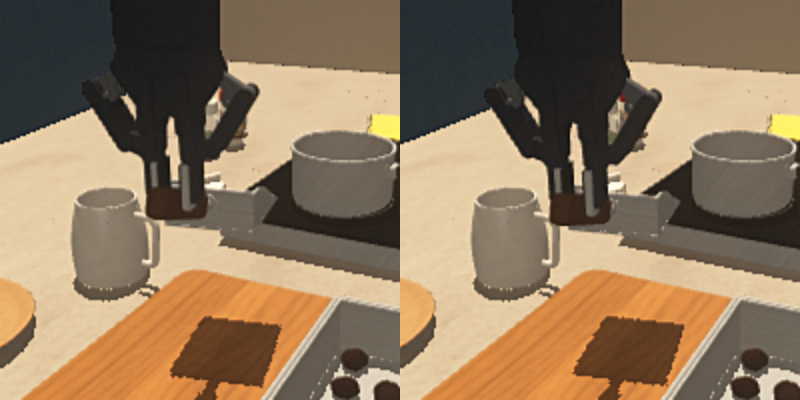

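```bash
cat > snap.py <<'E'
import sys; from h import *
for a in sys.argv[1:]:
    g,_,_=cam("side"); cv2.imwrite(f"pics/t_{a}.png",g[:,:,::-1])
    s=ctrl.get_state(); print(a,"gap",round(s["finger_gap"],1),"M",s["ft_torque"].round(3),"F",s["contact_force"].round(1))
E
python3 -m jog '[[1,[0,0,2],0],[1,[0,0,4],0],[1,[0,0,6],0],[1,[0,0,7.5],0],[1,[0,0,7.5],0]]' 20; python3 snap.py a
python3 -m jog '[[0.72,[0,0,0],0],[0.72,[0,0,0],0],[0.72,[0,0,0],0]]' 20; python3 snap.py b
python3 -m jog '[[0.68,[0,0,0],0],[0.68,[0,0,0],0],[0.68,[0,0,0],0]]' 20; python3 snap.py c
python3 -m jog '[[0.66,[0,0,0],0],[0.66,[0,0,0],0],[0.66,[0,0,0],0]]' 20; python3 snap.py d
```

```text
time_s: 8.27
eef_pos: [604.6, 275.6, 84.1]
orientation: [0.998, 0.063, -0.003, 0.001]
contact_force: [-0.7, 0.2, -2.1]
finger_gap: 15.7
a gap 15.5 M [ 0.106  0.057 -0.024] F [ 0.3  0.7 -1.6]
time_s: 8.57
eef_pos: [608.6, 277.0, 89.5]
orientation: [0.998, 0.063, 0.001, -0.0]
contact_force: [-0.3, 0.7, -1.4]
finger_gap: 15.4
b gap 15.1 M [ 0.1   -0.021  0.012] F [ 0.2 -1.2 -1.3]
time_s: 8.87
eef_pos: [607.6, 276.7, 88.5]
orientation: [0.998, 0.063, 0.0, -0.0]
contact_force: [-0.1, 0.4, -2.7]
finger_gap: 15.3
c gap 15.0 M [0.12  0.031 0.014] F [-0.7 -0.  -1.3]
time_s: 9.17
eef_pos: [607.4, 276.6, 88.0]
orientation: [0.998, 0.063, -0.0, 0.0]
contact_force: [-0.6, 0.2, -1.6]
finger_gap: 15.5
d gap 15.7 M [ 0.121 -0.016  0.041] F [-0.3  0.6 -2.8]
```

```bash

python3 -m jog '[[0.64,[0,0,0],0],[0.64,[0,0,0],0],[0.64,[0,0,0],0]]' 20; python3 snap.py e
python3 -m jog '[[0.62,[0,0,0],0],[0.62,[0,0,0],0],[0.62,[0,0,0],0]]' 20; python3 snap.py f
python3 - <<'E'
from h import *
L=[cv2.imread(f"pics/t_{a}.png")[150:280,130:290] for a in "abcdef"]
L=[cv2.resize(x,(266,216)) for x in L]
cv2.imwrite("pics/s6.png",np.vstack([np.hstack(L[:3]),np.hstack(L[3:])]))
E
```

```text
time_s: 9.47
eef_pos: [607.4, 276.6, 88.1]
orientation: [0.998, 0.063, -0.0, -0.0]
contact_force: [-0.0, -0.4, -2.2]
finger_gap: 15.8
e gap 15.4 M [ 0.129 -0.026  0.042] F [ 0.3 -1.  -1.7]
time_s: 9.77
eef_pos: [607.5, 276.6, 88.1]
orientation: [0.998, 0.063, -0.0, -0.0]
contact_force: [-0.3, -0.6, -0.9]
finger_gap: 16.3
f gap 16.1 M [ 0.031  0.021 -0.003] F [ 1.   0.5 -1.2]
```

View pics/s6.png

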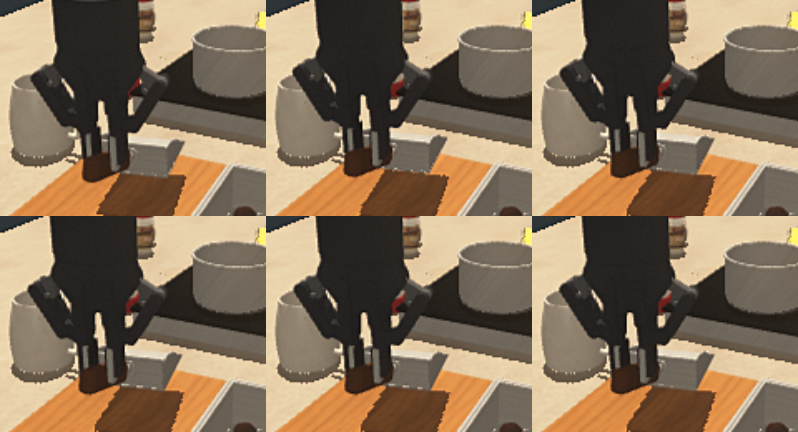

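```bash
cat > trk.py <<'E'
import sys; from h import *
ref=cv2.imread("pics/t_e.png"); 
cx,cy=int(130+174*160/266),int(150+136*130/216)
p=ref[cy-9:cy+10,cx-9:cx+10]
for a in sys.argv[1:]:
    g=cv2.imread(f"pics/t_{a}.png"); m=cv2.matchTemplate(g[cy-50:cy+70,cx-50:cx+50],p,cv2.TM_CCOEFF_NORMED); _,v,_,l=cv2.minMaxLoc(m); print(a,round(v,2),l[0]-41,l[1]-41)
E
python3 -m jog '[[0.62,[0,0,0],0],[0.62,[0,0,0],0],[0.62,[0,0,0],0]]' 20; python3 snap.py g
python3 -m jog '[[0.61,[0,0,0],0],[0.61,[0,0,0],0],[0.61,[0,0,0],0]]' 20; python3 snap.py h
python3 -m jog '[[0.6,[0,0,0],0],[0.6,[0,0,0],0],[0.6,[0,0,0],0]]' 20; python3 snap.py i
python3 trk.py a b c d e f g h i
```

```text
time_s: 10.07
eef_pos: [607.4, 276.6, 88.0]
orientation: [0.998, 0.063, -0.0, 0.0]
contact_force: [0.3, -0.4, -1.2]
finger_gap: 16.5
g gap 16.5 M [0.128 0.024 0.013] F [ 0.5 -0.3 -1.1]
time_s: 10.37
eef_pos: [607.5, 276.6, 88.1]
orientation: [0.998, 0.063, -0.0, -0.0]
contact_force: [-0.2, 0.1, -0.5]
finger_gap: 17.3
h gap 16.9 M [0.067 0.007 0.022] F [-0.1  0.2 -2. ]
time_s: 10.67
eef_pos: [607.5, 276.6, 88.1]
orientation: [0.998, 0.063, -0.0, -0.0]
contact_force: [-0.6, 0.8, -1.2]
finger_gap: 17.4
i gap 17.4 M [0.156 0.041 0.038] F [ 0.   0.  -1.2]
a 0.88 2 1
b 0.94 -1 0
c 0.99 0 0
d 1.0 0 0
e 1.0 0 0
f 1.0 0 0
g 1.0 0 0
h 1.0 0 0
i 1.0 0 0
```

```bash

python3 -m jog '[[0.59,[0,0,0],0],[0.59,[0,0,0],0],[0.59,[0,0,0],0]]' 20; python3 snap.py j
python3 -m jog '[[0.58,[0,0,0],0],[0.58,[0,0,0],0],[0.58,[0,0,0],0]]' 20; python3 snap.py k
python3 trk.py  j k
```

```text
time_s: 10.97
eef_pos: [607.5, 276.6, 88.1]
orientation: [0.998, 0.063, -0.0, -0.0]
contact_force: [-0.4, -0.2, -1.0]
finger_gap: 17.7
j gap 17.7 M [ 0.128  0.01  -0.   ] F [ 0.  -0.3 -1.9]
time_s: 11.27
eef_pos: [607.5, 276.5, 88.1]
orientation: [0.998, 0.063, 0.0, 0.0]
contact_force: [-1.0, -0.1, -0.4]
finger_gap: 18.0
k gap 18.0 M [-0.064  0.011 -0.02 ] F [-0.  -0.9 -0.3]
j 1.0 0 0
k 0.7 -31 55
```

```bash
python3 - <<'E'
from h import *
L=[cv2.resize(cv2.imread(f"pics/t_{a}.png")[150:290,120:290],(400,330)) for a in "jk"]
cv2.imwrite("pics/s7.png",np.hstack(L))
E
```

View pics/s7.png

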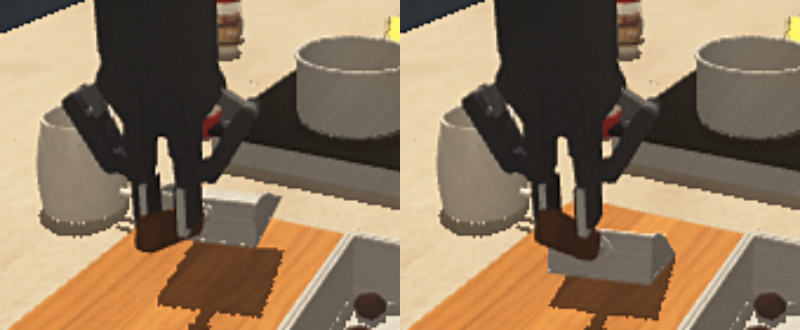

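```bash
python3 -m jog '[[1,[0,0,0],0],[1,[0,0,0],0],[1,[0,0,0],0],[1,[0,0,0],0],[1,[0,0,-2],0],[1,[0,0,-5],0],[1,[-1,-2,-6.5],2],[1,[-4,-5,-7],4],[1,[-7,-9,-7],6],[1,[-10,-13,-7],8],[1,[-11.62,-15.6,-7],10.2],[1,[-11.62,-15.6,-7],10.2]]' 100; python3 -m jog '[[1,[0,0,0],0],[1,[0,0,0],0]]' 100; python3 snap.py l; python3 - <<'E'
from h import *
g,K,T=cam("scene")
im=cv2.imread("pics/t_l.png")
print(proj(K,T,[472,412,170]),ctrl.get_state()["eef_pos"])
cv2.imwrite("pics/s8.png",np.hstack([cv2.resize(im[90:384,150:400],(400,470)),cv2.resize(g[150:384,100:300,::-1],(400,470))]))
E
```

```text
time_s: 12.32
eef_pos: [467.3, 421.1, 158.1]
orientation: [1.0, -0.025, -0.002, -0.001]
contact_force: [0.1, 0.3, -1.8]
finger_gap: 14.9
time_s: 12.48
eef_pos: [472.6, 416.9, 158.0]
orientation: [1.0, -0.025, 0.0, 0.0]
contact_force: [0.0, 0.0, -1.3]
finger_gap: 14.9
l gap 14.8 M [ 0.069 -0.008 -0.018] F [-0.2 -0.  -2. ]
[192.7 329.9] [473.66036156 415.82481151 157.95685731]
```

View pics/s8.png

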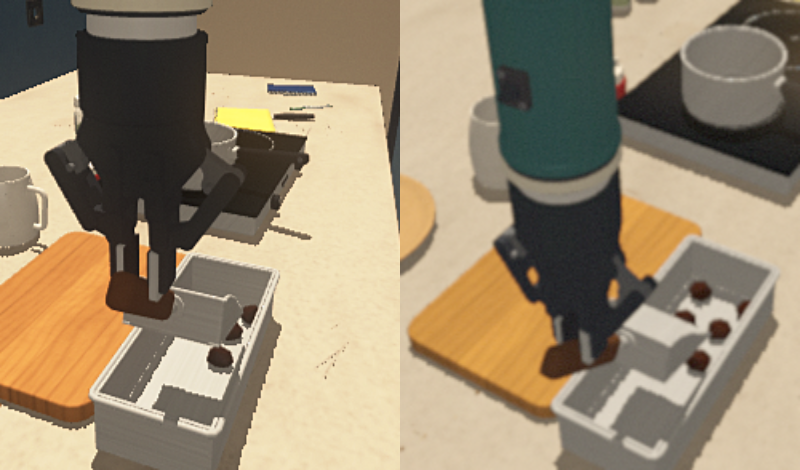

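```bash
python3 - <<'E'
from h import *
a=cam("scene");b=cam("side")
for (u,v),(p,q) in [((250,315),(300,277)),((248,322),(299,280))]:
    o1,d1=ray(a[1],a[2],u,v);o2,d2=ray(b[1],b[2],p,q)
    s=np.linalg.lstsq(np.c_[d1,-d2],o2-o1,rcond=None)[0]
    x,y=o1+s[0]*d1,o2+s[1]*d2; print(x.round(),y.round())
# expected lip corner at tilt 16.6: TCP(472.6,416.9,158) 
for (n,K,T) in(("sc",*a[1:]),("sd",*b[1:])):
  for t in(10,16.6,25,35):
    c=np.radians(15.4+t); L=np.array([472.6,416.9,158+23])+170*np.cos(c)*np.array([-.052,-.9986,0])-np.array([0,0,170*np.sin(c)])
    print(n,t,L.round(),[proj(K,T,L+s*42*np.array([.9986,-.052,0])).tolist() for s in(-1,1)])
g=b[0][:,:,::-1];cv2.imwrite("pics/t_m.png",g)
E
```

```text
[422. 305. 119.] [424. 305. 121.]
[416. 326. 126.] [422. 325. 129.]
sc 10 [465. 264. 108.] [[258.7, 304.3], [220.5, 288.6]]
sc 16.6 [465. 273.  91.] [[256.3, 314.0], [218.2, 298.0]]
sc 25 [466. 288.  71.] [[252.4, 326.7], [214.5, 310.3]]
sc 35 [467. 309.  50.] [[247.0, 342.1], [209.0, 325.0]]
sd 10 [465. 264. 108.] [[305.5, 270.0], [253.8, 258.9]]
sd 16.6 [465. 273.  91.] [[303.3, 283.1], [251.5, 271.3]]
sd 25 [466. 288.  71.] [[300.1, 299.9], [248.0, 287.1]]
sd 35 [467. 309.  50.] [[295.8, 320.3], [242.7, 306.2]]
```

```bash
python3 -m jog '[[1,[0,0,2],0],[1,[0,0,4],0],[1,[0,0,6],0],[1,[0,0,7],0],[1,[0,0,7],0],[1,[0,0,7],0]]' 20; python3 snap.py n
python3 -m jog '[[0.62,[0,0,0],0],[0.6,[0,0,0],0],[0.59,[0,0,0],0],[0.58,[0,0,0],0],[0.58,[0,0,0],0],[0.58,[0,0,0],0]]' 20; python3 snap.py o
```

```text
time_s: 13.18
eef_pos: [473.0, 416.1, 87.9]
orientation: [1.0, -0.027, -0.0, 0.0]
contact_force: [-0.1, 0.0, -1.2]
finger_gap: 14.7
n gap 15.2 M [ 0.162 -0.049 -0.036] F [ 1.2 -0.6 -0.9]
time_s: 13.73
eef_pos: [472.9, 417.2, 88.6]
orientation: [1.0, -0.026, 0.0, -0.0]
contact_force: [-1.0, 1.9, -0.0]
finger_gap: 18.2
o gap 17.6 M [ 0.224 -0.021  0.033] F [0.6 1.5 1.2]
```

```bash
python3 -m jog '[[1,[0,0,0],0],[1,[0,0,0],0],[1,[0,0,0],0],[1,[0,0,0],0],[1,[0,0,-0.5],0],[1,[0,0,-1],0],[1,[0,0,-2],0],[1,[0,0,-3],0],[1,[0,0,-3],0],[1,[0,0,-3],0]]' 100; python3 snap.py p; python3 - <<'E'
from h import *
g,K,T=cam("scene"); print(ctrl.get_state()["eef_pos"])
cv2.imwrite("pics/sc_p.png",g[:,:,::-1])
im=cv2.imread("pics/t_p.png");io=cv2.imread("pics/t_o.png")
c=lambda x:cv2.resize(x,(400,300),interpolation=cv2.INTER_CUBIC)
cv2.imwrite("pics/s9.png",np.vstack([np.hstack([c(io[210:330,190:350]),c(im[210:330,190:350])]),np.hstack([c(g[240:384,150:342,::-1]),c(im[90:384,100:492])])]))
E
```

```text
time_s: 14.62
eef_pos: [473.4, 417.3, 119.4]
orientation: [1.0, -0.026, 0.001, -0.001]
contact_force: [-0.5, 0.1, -1.6]
finger_gap: 14.9
p gap 15.1 M [ 0.076 -0.036 -0.004] F [-1.2 -0.4 -1.9]
[472.49629027 416.68202219 118.13973067]
```

View pics/s9.png

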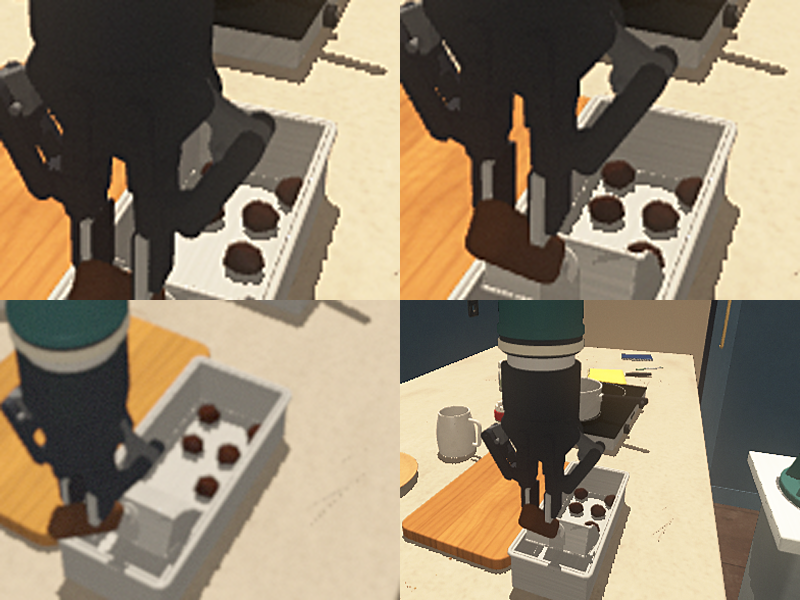

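```bash
python3 - <<'E'
from h import *
a=cam("scene");b=cam("side")
o1,d1=ray(a[1],a[2],243.6,344);o2,d2=ray(b[1],b[2],292,310)
s=np.linalg.lstsq(np.c_[d1,-d2],o2-o1,rcond=None)[0]
print((o1+s[0]*d1).round(),(o2+s[1]*d2).round())
for (n,K,T) in(("sc",*a[1:]),("sd",*b[1:])):
  for t in(16,24,30,36):
    c=np.radians(15.4+t); L=np.array([472.6,416.9,118+23])+170*np.cos(c)*np.array([-.052,-.9986,0])-np.array([0,0,170*np.sin(c)])
    print(n,t,L.round(),[proj(K,T,L+s*42*np.array([.9986,-.052,0])).tolist() for s in(-1,1)])
E
```

```text
[417. 342.  85.] [426. 340.  90.]
sc 16 [465. 272.  52.] [[256.2, 327.4], [219.0, 311.4]]
sc 24 [466. 286.  33.] [[252.7, 339.2], [215.7, 322.7]]
sc 30 [466. 298.  20.] [[249.6, 348.2], [212.7, 331.3]]
sc 36 [467. 311.   8.] [[246.3, 357.3], [209.3, 340.1]]
sd 16 [465. 272.  52.] [[301.9, 303.7], [251.5, 291.2]]
sd 24 [466. 286.  33.] [[299.0, 319.5], [248.3, 306.1]]
sd 30 [466. 298.  20.] [[296.6, 331.6], [245.4, 317.5]]
sd 36 [467. 311.   8.] [[293.9, 343.9], [242.1, 329.0]]
```

```bash
python3 - <<'E'
from h import *
K,T=cam("side")[1:];Ks,Ts=cam("scene")[1:]
def pts(tcp,dirx,t,nm):
    t=np.radians(t);f=np.array([*dirx,0]);l=np.array([-f[1],f[0],0]);up=np.array([0,0,1.])
    G=np.array(tcp)+[0,0,23]
    out={}
    for k,(x,z) in dict(lip=(0,0),reartop=(-90,38),rearbot=(-90,0),tail=(-90-115,70)).items():
        a,b=x+164,z-45; A=a*np.cos(t)+b*np.sin(t); B=b*np.cos(t)-a*np.sin(t)
        for s in((-1,1) if k!="tail" else (0,)):
            P=G+f*A+up*B+l*42*s; out[k+str(s)]=(proj(K,T,P).tolist(),proj(Ks,Ts,P).tolist())
    print(nm); [print("  ",k,v) for k,v in out.items()]
pts([607.5,276.6,88],(.125,-.992),0,"flat s7-left")
for t in(10,16,22,30,40): pts([472.6,416.9,118],(-.052,-.9986),t,f"now t={t}")
E
```

```text
flat s7-left
   lip-1 ([240.1, 233.1], [222.4, 247.7])
   lip1 ([201.7, 229.3], [189.3, 240.3])
   reartop-1 ([228.8, 236.8], [206.4, 260.1])
   reartop1 ([185.0, 232.3], [170.4, 251.8])
   rearbot-1 ([229.1, 255.1], [207.2, 273.4])
   rearbot1 ([186.1, 250.2], [172.0, 264.9])
   tail0 ([181.8, 250.3], [161.1, 281.4])
now t=10
   lip-1 ([303.9, 292.0], [258.4, 318.7])
   lip1 ([253.5, 280.1], [221.1, 303.0])
   reartop-1 ([291.5, 294.2], [236.9, 330.6])
   reartop1 ([232.4, 279.9], [196.2, 312.6])
   rearbot-1 ([288.8, 320.8], [235.2, 347.5])
   rearbot1 ([230.7, 305.2], [195.3, 329.2])
   tail0 ([225.6, 303.8], [176.8, 347.8])
now t=16
   lip-1 ([302.0, 303.6], [256.2, 327.3])
   lip1 ([251.5, 291.1], [219.0, 311.3])
   reartop-1 ([290.7, 300.0], [236.2, 334.5])
   reartop1 ([231.7, 285.4], [195.6, 316.3])
   rearbot-1 ([287.2, 327.9], [233.4, 352.6])
   rearbot1 ([228.8, 311.9], [193.5, 334.0])
   tail0 ([227.1, 298.9], [178.0, 344.5])
now t=22
   lip-1 ([299.8, 315.4], [253.6, 336.1])
   lip1 ([249.2, 302.3], [216.6, 319.8])
   reartop-1 ([289.8, 306.0], [235.3, 338.5])
   reartop1 ([230.8, 291.1], [194.8, 320.3])
   rearbot-1 ([285.5, 335.1], [231.4, 357.7])
   rearbot1 ([226.7, 318.5], [191.5, 338.9])
   tail0 ([228.6, 294.0], [179.4, 341.3])
now t=30
   lip-1 ([296.6, 331.5], [249.7, 348.1])
   lip1 ([245.4, 317.4], [212.7, 331.3])
   reartop-1 ([288.3, 314.2], [233.8, 344.2])
   reartop1 ([229.2, 298.8], [193.4, 325.7])
   rearbot-1 ([283.1, 344.6], [228.5, 364.5])
   rearbot1 ([223.6, 327.2], [188.5, 345.3])
   tail0 ([230.9, 288.0], [181.4, 337.0])
now t=40
   lip-1 ([292.0, 352.1], [243.9, 363.3])
   lip1 ([239.8, 336.6], [206.8, 345.8])
   reartop-1 ([286.2, 324.6], [231.4, 351.5])
   reartop1 ([226.7, 308.4], [191.1, 332.7])
   rearbot-1 ([279.7, 356.2], [224.4, 372.9])
   rearbot1 ([219.1, 337.7], [184.3, 353.2])
   tail0 ([233.9, 281.2], [184.2, 332.0])
```

```bash
cat > st.py <<'E'
from h import *
s=ctrl.get_state();p=s["eef_pos"]; d=p[:2]-[465,268]
print("t",round(s["time_s"],2),"pan x,y",(d@[.9986,-.052]).round(1),(d@[.052,.9986]).round(1),"z",p[2].round(1),"F",s["contact_force"].round(1),"M",s["ft_torque"].round(2),"gap",round(s["finger_gap"],1))
E
python3 -m jog '[[1,[0,0,1],0],[1,[0,0,1.7],0],[1,[0,0,2.2],0],[1,[0,0,2.2],0],[1,[0,0,2.2],0]]' 60 >/dev/null; python3 st.py
python3 -m jog '[[1,[0,0.7,0.2],0],[1,[0,1.5,0.5],0],[1,[0,2.2,0.8],0],[1,[0,2.9,1.1],0],[1,[0,2.9,1.1],0]]' 60 >/dev/null; python3 st.py
```

```text
t 15.33 pan x,y -0.7 148.6 z 95.2 F [ 0.2 -0.4 -0.6] M [0.08 0.04 0.04] gap 15.0
t 15.75 pan x,y 0.3 118.7 z 85.3 F [0.5 0.1 0.6] M [-0.44 -0.13  0.08] gap 14.8
```

```bash
python3 -m jog '[[1,[0,0.6,0.6],0],[1,[0,1.2,1.3],0],[1,[0,2.1,1.9],0],[1,[0,3.0,2.5],0],[1,[0,3.9,3.3],0],[1,[0,4.8,4.0],0],[1,[0,4.8,4.0],0]]' 60 >/dev/null; python3 st.py
python3 -m jog '[[1,[0,0.7,0.6],0],[1,[0,1.3,1],0],[1,[0,1.7,1.3],0],[1,[0,1.7,1.3],0]]' 60 >/dev/null; python3 st.py
```

```text
t 16.33 pan x,y 0.4 71.0 z 45.0 F [ 1.1 -1.2  3. ] M [-1.01 -0.36  0.21] gap 14.8
t 16.67 pan x,y 0.4 55.1 z 32.5 F [-0.4  0.7  5.6] M [-0.73 -0.12 -0.01] gap 14.6
```

```bash
python3 -m jog '[[1,[0,0.4,0.4],0],[1,[0,0.8,0.7],0],[1,[0,1.1,0.8],0],[1,[0,1.1,0.8],0]]' 60 >/dev/null; python3 st.py
cat > ch.py <<'E'
from h import *
import sys
zs=float(sys.argv[1]) if len(sys.argv)>1 else 20
for n in("scene","side"):
    f,K,T=cam(n); cv2.imwrite(f"pics/ch_{n}.png",f[:,:,::-1])
    f=f.astype(int); m=((f.max(2)<95)&(f[:,:,0]-f[:,:,2]>12)).astype(np.uint8)
    k,_,st,c=cv2.connectedComponentsWithStats(m)
    for i in range(1,k):
        if 12<=st[i,4]<2500:
            w=onz(K,T,*c[i],zs); 
            if 300<w[0]<720 and -450<w[1]<450: print(n,c[i].round(),st[i,2:5],w[:2])
E
python3 ch.py
```

```text
t 17.0 pan x,y 3.8 48.6 z 27.2 F [-0.7 12.3 15. ] M [ 1.25  0.02 -0.33] gap 14.7
scene [319. 183.] [  54   60 1568] [ 491.7 -341.1]
scene [314. 219.] [ 6  7 12] [ 446.1 -154.3]
scene [202. 275.] [ 1 13 13] [609.5 166.5]
scene [260. 296.] [ 31  23 388] [462.3 169.2]
scene [219. 338.] [ 15  23 200] [490.2 304.1]
side [318. 191.] [  46   51 1299] [ 483.9 -324.4]
side [244. 198.] [12  7 12] [ 684.2 -194. ]
side [272. 196.] [13  1 13] [ 610.5 -236. ]
side [272. 203.] [16  2 19] [ 596.  -180.7]
side [236. 262.] [ 29  41 460] [581.9 147.4]
side [286. 276.] [11 13 80] [473.7 161.6]
side [305. 283.] [ 18  18 135] [435.7 171.8]
side [249. 297.] [ 2 15 16] [519.7 244.4]
side [259. 317.] [ 22  25 332] [488.  286.8]
side [104. 319.] [ 5  9 12] [718.5 370.3]
side [279. 327.] [ 9 27 34] [452.5 298.8]
side [292. 315.] [13  5 17] [438.8 267. ]
side [241. 330.] [17 26 33] [505.7 323. ]
side [109. 327.] [10  4 12] [698.9 382.4]
side [220. 336.] [19 11 24] [530.  345.4]
side [140. 338.] [37 14 43] [639.4 387.1]
side [248. 346.] [11  4 12] [484.4 350.8]
side [195. 357.] [11  2 14] [547.2 392.9]
```

```bash
cat > asc.py <<'E'
import sys; from h import *
n,x0,x1,y0,y1=sys.argv[1],*map(int,sys.argv[2:6])
f=cv2.imread(n)[:,:,::-1].astype(int)[y0:y1,x0:x1]
for r,row in enumerate(f):
    print(y0+r,"".join("B" if p.max()<95 and p[0]-p[2]>12 else ("o" if p[0]-p[2]>70 else " .:-=+*#%@"[min(9,int(p.mean()/25.6))]) for p in row))
E
python3 asc.py pics/ch_scene.png 215 300 270 345
```

```text
270 ++++++++++++++++++++++==-:....-=+****################################################
271 ++++++++++++++++++=++==-:.....:-===+**###############################################
272 ++++++++++++++++++++==-:......:-=====++**############################################
273 +++++=+++++=++++++==--........:=========+****########################################
274 +++++=+++++=++++===-:.........-===========++**#######################################
275 ==++++++++==+===--:...........-==============++***###################################
276 ---=========---::.............B=================+**##################################
277 ..:::-:---:::.................-===================++**###############################
278 ..............................-======================++***###########################
279 ..............................-=========================++*##########################
280 ..............................-===========================++**#######################
281 ..............................-==============================+****###################
282 ................
[... 4949 characters left out ...]
+*##*=-====-=*############*==-=====--------=*#########################
338 BBBBBBBBBBB-=+*###*+======-+############*+=======---=----=+*#########################
339 BBBBBBBBBBB-+*##**+=======-+############+=======----==--=**##########################
340 BBBBBBBBBBB+*###+========-=+###########*===-=-==--==----=*###########################
341 BBBBBBBBBB+####*+=-=======+###########*+=-=======--=----+############################
342 BBBBBBBBB+##%##*==========*###########+==-======-------=*############################
343 BBBBBBBB+###%#*+=========+###########*=-========----=--+*############################
344 BBBBBB-+######+=========*######***##*+=-=-====-=------=*#############################
```

```bash
python3 - <<'E'
from h import *
K,T=cam("scene")[1:]
for u,v in[(252,288),(252,294),(252,302),(264,292),(264,297),(266,304),(274,296)]:
    w=onz(K,T,u,v,15)[:2]-[465,268]; print(u,v,(w@[.9986,-.052]).round(),(w@[.052,.9986]).round())
for n,(x,y,z) in dict(lipR=(-42,-116,4),lipL=(42,-116,4),rearR=(-42,-26,41),rearbotR=(-42,-26,3),wallR=(-49,-122,3),wallL=(49,-122,3),wallRt=(-49,-122,60)).items():
    print(n,proj(K,T,[465+.9986*x+.052*y,268-.052*x+.9986*y,z]))
E
```

```text
252 288 32.0 -117.0
252 294 23.0 -101.0
252 302 12.0 -80.0
264 292 2.0 -119.0
264 297 -4.0 -106.0
266 304 -17.0 -90.0
274 296 -22.0 -119.0
lipR [281.3 303.6]
lipL [247.7 290.2]
rearR [263.  320.6]
rearbotR [262.6 333.3]
wallR [285.3 303.3]
wallL [246.2 287.8]
wallRt [286.7 284.5]
```

```bash
python3 -m jog '[[1,[0,0,0],0],[1,[0,-0.2,0],0],[1,[0,-0.4,-0.3],0],[1,[0,-0.4,-0.6],0],[1,[0,-0.4,-1.2],0],[1,[0,-0.4,-2],0],[1,[0,-0.4,-3],0],[1,[0,-0.4,-4.2],0],[1,[0,-0.4,-5.5],0],[1,[0,-0.4,-6.8],0],[1,[0,-0.4,-7.7],0],[1,[0,-0.4,-8],0]]' 120 >/dev/null; python3 -m jog '[[1,[0,0,0],0],[1,[0,0,0],0]]' 120 >/dev/null; python3 st.py; python3 ch.py 110 | grep -v "scene \[31"; python3 asc.py pics/ch_side.png 225 320 235 300
```

```text
t 18.32 pan x,y -0.4 47.8 z 103.9 F [ 0.  -0.3 -3.1] M [ 0.28 -0.04 -0.02] gap 14.3
scene [308. 179.] [  78   68 2238] [ 488.2 -204.3]
scene [265. 274.] [ 36  22 299] [445.  187.9]
scene [239. 301.] [10 12 32] [459.2 276.1]
scene [219. 310.] [ 19  22 237] [481.1 312.1]
side [316. 185.] [  53   64 1241] [ 465.2 -122.1]
side [333. 163.] [24  5 83] [ 449.5 -349. ]
side [235. 215.] [ 53  75 700] [595.3 116.7]
side [202. 209.] [12  1 12] [669.5 111.6]
side [321. 215.] [11 12 51] [427.9  59.8]
side [156. 247.] [41  9 50] [672.1 281.1]
side [302. 249.] [ 33  14 264] [439.7 207.5]
side [261. 277.] [ 72  98 611] [479.7 308.7]
side [253. 253.] [ 1 15 15] [512.5 247.4]
side [ 85. 283.] [ 81  44 339] [708.9 402.3]
side [293. 284.] [30  8 33] [432.3 309.7]
side [311. 289.] [ 9 12 19] [406.9 311.6]
side [301. 304.] [ 8 18 18] [413.3 347.4]
side [289. 329.] [14 31 42] [418.4 398.1]
side [272. 320.] [18  5 20] [440.7 389.2]
side [305. 357.] [11 36 38] [392.9 433. ]
side [281. 350.] [ 4 10 12] [419. 432.]
235 #############%=.BBBBBB.BBBBB.BB........ .oooo%o- ..............................-====-----Boo
[... 5703 characters left out ...]

293 oooooooooo%%*#@+---------------------B%%%%%%%@+B---------------------------------BBBBB%#-------
294 ooooooooo%%#*%#----------------------B%%%%%%%@-----------------------------------=%#%%%*-------
295 ooooooooo%#*%%=----------------=----BB%%%%%%@+----------------------------------B*%+%%#=-------
296 oooooooo%%*#@+-----------------%----B%%%%%%%@-B--------------------------------B=%%+%%#--------
297 ooooooo%%**%#-----------------==---BB%%%%%%%@----------------------------------B*%##%%+--------
298 oooooo%%#*%%=-----------------%----B%%%%%%%@+----------------------------------B%%*%%#=--------
299 oooooo%#+%@+------------------=---B%%%%%%%@+B---------------------------------B-%##%%*---------
```

```bash
python3 - <<'E'
from h import *
import time
a=np.load("pics/scene0.npz");b=np.load("pics/side0.npz")
def fitc(K,T,obs,z=123):
    # fit circle r=70 centre by extents of projected rim
    from scipy.optimize import least_squares
    th=np.linspace(0,2*np.pi,90)
    def f(c):
        P=np.array([proj(K,T,[c[0]+70*np.cos(t),c[1]+70*np.sin(t),z]) for t in th]); return np.array([P[:,0].min(),P[:,0].max(),P[:,1].min(),P[:,1].max()])-obs
    r=least_squares(f,[580,-130],diff_step=1e-3); return r.x.round(1),r.fun.round(1)
print(fitc(a["K"],a["T"],np.array([376,459,256,300])/1.5625))
print(fitc(b["K"],b["T"],np.array([246,298.5,166,181])))
F=[];M=[]
for i in range(6):
    vision.read_camera("wrist"); s=ctrl.get_state(); F.append(s["contact_force"]);M.append(s["ft_torque"])
print(np.mean(F,0).round(2),np.mean(M,0).round(3))
f,K,T=cam("scene"); cv2.imwrite("pics/sc_q.png",f[:,:,::-1])
E
python3 asc.py pics/sc_q.png 228 312 140 215
```

```text
(array([ 580.6, -130. ]), array([-0.2, -0.8,  2.6,  1.8]))
(array([ 584.6, -128.7]), array([-0.7,  0. ,  1.1,  2.4]))
[ 0.14  0.33 -2.26] [ 0.226 -0.015  0.002]
140 ......:::::...:::::::::::::::::::::-=+*###############################oooooooooooooo
141 ......:.:::...::::::::::::::::::::=+**###############################*oooooooooooooo
142 .............:::::::::::::::::::=+**#################################*oooooooooooooo
143 ............::::::::::::::::::-+*####################################*oooooooooooooo
144 ...........:::::::::::::::::-=+*####################################*+oooooooooooooo
145 ...........::::::::::::::::-+*################*+***#################*ooooooooooooooo
146 ..........:::::::::::::::-+*################*+=--=++**##############*ooooooooooooooo
147 .........::::::::::::::=+**################*+-BBBBB-=+++*##########**ooooooooooooooo
148 ......:::::::::::::::-=**#################*=-B.B.B.BBBB-=++**######*oooooooooooooooo
149 ......:::::::::::::-=+*##################*=B...BBB.BB.BBBB-==++**##*oooooooooooooooo
150 ....::::::::::::::-+*###################*=B..
[... 5035 characters left out ...]
::::::::::::--===================================--BB:B....BB..:..BB:.BBBBBBB
208 ::::::::::::::::::::--================================--B:::BBBB.....B.BBBBBBBBBBBBB
209 :::::::::::::::::::::B-==============================--:B:..B......B...B...BBB::BB:B
210 ::::::::::::::::::::..B:---========================--:::::.............B:B.....BBBBB
211 ::::::::::::::::::::. ...::B---================----::::.......B.............B...:BB.
212 ::::::::::::::::::::..   ...::------------------:::..B......B.B....B...B....B.BB..:B
213 ::::::::::::::::::::.. .    ..B:::::::--B:::::.:............B.................B.B.B.
214 ::::::::::::::::::::.         .. .....:::...... . .. ..B. . ..B .................B.B
```

```bash
python3 -m jog '[[1,[0,0,-0.3],0],[1,[0,0,-0.9],0],[1,[0,0,-1.8],0],[1,[0,0,-3],0],[1,[0,0,-4.4],0],[1,[0,0,-5.8],0],[1,[0,0,-7.2],0],[1,[0,0,-8.4],0],[1,[0,0,-9.3],0],[1,[0,0,-9.9],0],[1,[0,0,-10.1],0]]' 120 >/dev/null; python3 -m jog '[[1,[0.16,0.36,0],0],[1,[0.57,1.28,0],0],[1,[1.27,2.83,0],0],[1,[2.25,5.02,0],0],[1,[3.48,7.75,0],0],[1,[4.87,10.85,0],0],[1,[6.34,14.14,0],0],[1,[7.81,17.42,0],0],[1,[9.2,20.52,0],0],[1,[10.43,23.26,0],0],[1,[11.41,25.44,0],0],[1,[12.1,27,0],0]]' 120 >/dev/null; python3 -m jog '[[1,[0.58,1.3,0],0],[1,[1.05,2.34,0],0],[1,[1.39,3.08,0],0],[1,[1.6,3.5,0],0],[1,[1.67,3.71,0],0],[1,[1.67,3.71,0],0],[1,[1.67,3.71,0],0]]' 120; python3 - <<'E'
from h import *
F=[];M=[]
for i in range(4):
    d=vision.read_camera("scene"); s=ctrl.get_state(); F.append(s["contact_force"]);M.append(s["ft_torque"])
cv2.imwrite("pics/sc_r.png",d["frame"][:,:,::-1])
print(s["eef_pos"],np.mean(F,0).round(2),np.mean(M,0).round(3))
K,T=d["camera_matrix"],d["world_to_cam"]
print([proj(np.array(K),np.array(T),[582+s_*42,-130-32+dy,183]).tolist() for s_ in(-1,1) for dy in (0,90)])
E
python3 asc.py pics/sc_r.png 228 316 125 195
python3 asc.py pics/sc_r.png 225 300 255 320
```

```text
time_s: 21.27
eef_pos: [588.5, 2.8, 205.0]
orientation: [1.0, -0.026, -0.0, -0.0]
contact_force: [-1.2, -0.3, -1.5]
finger_gap: 14.1
[588.59895008   2.6948502  205.13976239] [ 0.18  0.3  -2.66] [0.259 0.012 0.008]
[[286.5, 157.7], [273.0, 173.4], [257.3, 150.9], [242.3, 165.8]]
125 ........ ....... ...... ........-+******************************************o***********
126 ............ ...................B=+****************************************oooooooooooo*
127 ...... .....  .................::-=+**************************************oooooooooooooo
128 ......... .....................::--=+************************************+oooooooooooooo
129 ..... .. ........ . ..... ..B:::::--=++==+*******************************+oooooooooooooo
130 ...... ................. ..B-=B:.::--==-:-+******************************+oooooooooooooo
131 ........... ............. .-+*=:::::--=-::=******************************ooooooooooooooo
132 ............. ....  . .  .-+**=:::..::--:.=******************************ooooooooooooooo
133 .........................B+***=::.....:::B+******************************
[... 10188 characters left out ...]
-B-----B--------=+*####*****+=B-----B-----------------------
312 ------------------------------B=*##*#******=-------B---B-------------------
313 ------------------------------=**###******+------B---B---------------------
314 -----------------------------==*###******+=-------B---B--------===---------
315 --------------------------B-=+**##*******=--------------------=+*+=-B------
316 ---------------------------=**#####*****+-B-------------------+***+==------
317 --B------------------------=*#####*****+=--------------------=*****++=-B---
318 --------------------------=*######*****=--B----B---B--------+*********==---
319 --------------------------=*####******+===-----B-B---------=***********+==-
```

```bash
python3 -m jog '[[0.62,[0,0,0],0],[0.6,[0,0,0],0],[0.59,[0,0,0],0],[0.58,[0,0,0],0],[0.58,[0,0,0],0],[0.58,[0,0,0],0]]' 20 | tail -2; cat > fm.py <<'E'
from h import *
F=[];M=[]
for i in range(3):
    d=vision.read_camera("scene"); s=ctrl.get_state(); F.append(s["contact_force"]);M.append(s["ft_torque"])
cv2.imwrite("pics/sc_x.png",d["frame"][:,:,::-1])
print(s["time_s"],s["eef_pos"].round(1),np.mean(F,0).round(2),np.mean(M,0).round(3),round(s["finger_gap"],1))
E
python3 fm.py; python3 asc.py pics/sc_x.png 235 305 140 195
```

```text
contact_force: [0.8, -0.3, -0.4]
finger_gap: 18.2
22.1167 [589.2   2.  205.3] [ 0.77  0.19 -0.34] [-0.073 -0.209  0.095] 18.3
140 .....-+=B. .... ..=**+-......B+********************************+oooooo
141 ... .-+=B....... B=**=B.....B=*********************************ooooooo
142 .....-++B....... :=*+-......-+********************************+ooooooo
143 .....-**=B.......:-=-......B=*********************************+ooooooo
144 ....B=**+B... ....BB:.....B=*********************************++ooooooo
145 ....-+**+B.............. .-+***********++++******************++ooooooo
146 ....B+**+-...............B+***********+-B--==+****************oooooooo
147 .....-+*+-..............B=**********+=-BB.BBB-===+***********+oooooooo
148 .....B+*+-............BB=+*********+=BBB..BBBBBBB-=+++******+ooooooooo
149 :....B+*+-...........B=+**********+-BB....BBBBB.BBBB-==++***+=oooooooo
150 -:...B+**=B.........B=+**********+-B...BBBBBBBBBBBBBBBBB-======+++oooo
151 B... B+**=B......:BB=+**********+-B.BBBBBB.BBBBBBBBBBBBBBBBBBB--======
152 -:...B+*+=::.....-=++*********+=-B.B..BBBBBBBBBBBBBBBBBBBBBBBBBBBB-===
[... 2450 characters left out ...]
---==+++==-BBBBBBBBBBBBBB
186 ..B..:B---=====-----============---BBB-B---BB-===++==---BBBBBBBBBBBBBB
187 ......B-------------=++=========-------B--====++===------BBBBBBBBBBBBB
188 ...B.:--------------=====++=====----=----==+====------=++-BBBBBBBBBBBB
189 B.BB..B----------------======++=--B-=----====--------=+**=BBBBBBBBBBBB
190 ......B---------------------====--------------------=+**+-BBBBBBBBBBBB
191 ..B...B--------------------------------------------=+*+=BBBBBBBBBBBBBB
192 .B....B---------------------------------------------=+=BBBBBBBBBBBBBBB
193 ......B---------------------------------------------==-BBBBBBBBBBBBBBB
194 ......B-----------------------------------------------BBBBBBBBBBBBBBBB
```

```bash
python3 -m jog '[[1,[0,0,0],0],[1,[0,0,0],0],[1,[0,0,0],0],[1,[0,0,0],0],[1,[0,0,0],0],[1,[0,0,-1],0],[1,[0,0,-3],0],[1,[0,0,-3],0],[1,[0,0,-2],0],[1,[0,0,-3],0],[1,[0,0,-3],0]]' 100 | tail -2;  python3 fm.py; python3 asc.py pics/sc_x.png 235 305 130 195
```

```text
contact_force: [0.6, -0.2, -0.2]
finger_gap: 14.5
23.1833 [588.6   2.1 234.7] [-0.44 -0.25 -1.27] [0.094 0.023 0.04 ] 14.8
130 .....:-=B........B=+=B.... .-+************************************+ooo
131 .... B=+=B.......:-=B......B+*************************************oooo
132 ...  B+*=B. ......BB....  B=**************************************oooo
133 .....-**=B .. .. .....  .:=***************************************oooo
134 .....=**=B.. ...... ... .-+**************************************ooooo
135  .. .B+*+B...... ......B-+***************************************ooooo
136 .. . .-++B.. ..... ...B=+***************************************+ooooo
137 ...   -++B....... ...B=+****************************************+ooooo
138 -:: . -*+-...  .....B=*****************************************+oooooo
139 --.   -*+-.......BB-=+*****************************************+oooooo
140 B-..  -*+-:.. ..B=++*******************************************+oooooo
141 -:..  -+=--:.. .B+*********************************************ooooooo
142 --..  -+=--:....B+********************************************+ooooooo
14
[... 3197 characters left out ...]
--B-=+++==-BBBBBBBBBBBBBB
186 .....:BB--------BBBBBB--------------------------=++==---BBBBBBBBBBBBBB
187 ......B------------BBB----------------------==+====------BBBBBBBBBBBBB
188 ......B-------------------------------------====------=++-BBBBBBBBBBBB
189 B..BB.B-------------------------------------=-=------=+*+=BBBBBBBBBBBB
190 ......----------------------------------------------=+*++-BBBBBBBBBBBB
191 B.....----------------------------------------------+*+=BBB:BBBBBBBBBB
192 ......B---------------------------------------------=+=BBB:BBBBBBBBBBB
193 .....:B---------------------------------------------==-BB.BBB:BBBBBBBB
194 .B..B:B-----------------------------------------------BB.BBBBBBBBBBBBB
```

```bash
python3 -m jog '[[1,[0,0,-2],0],[1,[0,0,-4.5],0],[1,[0.2,-2,-6],0],[1,[0.5,-5.5,-6],0],[1,[0.8,-9.5,-6],0],[1,[1.1,-13.5,-6],0],[1,[1.4,-17.5,-4.5],0],[1,[1.7,-21,-1.5],0],[1,[1.9,-23.2,2.5],0],[1,[1.9,-23.2,6],0],[1,[1.9,-23.2,7.5],0],[1,[1.9,-23.2,7.5],0]]' 100 | sed -n 2,5p;  python3 fm.py; python3 snap.py q;python3 asc.py pics/sc_x.png 235 305 155 195; python3 asc.py pics/t_q.png 170 290 195 275
```

```text
eef_pos: [615.4, 232.5, 153.8]
orientation: [1.0, -0.026, -0.005, 0.002]
contact_force: [-0.8, -0.6, -2.2]
finger_gap: 15.0
24.3333 [621.  232.7 161.3] [ 0.54 -0.81 -0.85] [ 0.09  -0.088 -0.023] 14.9
q gap 14.9 M [ 0.085 -0.034 -0.018] F [ 0.5 -0.2 -1.7]
155 ***************************+=BB.BBBBB.BB..BBBBBBBBBB-BBBBBBB-BBBB-BBBB
156 **************************+-B..B..BBB.BBBBBBBBBBBBBBBBBBBBBBBBBBBBBBBB
157 ************************+=BB.B......BB.B.B:BBBBBBBBBBBBBBBBBBBBBBBBBBB
158 ***********************+=BB......BBB..B:-==BBBBBBBBBBBBBBBBBBBBBBBBBBB
159 **********************+=B.......B..BB.BB=--:..BBBBBBBBBBBBBBBBBBBBBBBB
160 *********************+-B.....B.......B---::B.BBBB.BBBBBBBBBBBBBBBBBBBB
161 ********************+-B.. ..........BBBB......B.BBBBBBBBBBBBBBBBBBBBBB
162 ******************+=B:::BBB-B-B:BBBBBBBB..BB.BBBBBBB.BBBBBBBBBBBBBBBBB
163 *****************+=BB-==++=+==========+=-BB:BB..BBB..BBBBBBBBBBBBBBBBB
164 ****************+======++++=======++=+++=+==-BBBBBB.BBBBBBBBBBBBBBBBBB
165 ****************++=+=========-=-=========++=++==BBBBBBBBBBBBBBBBBBBBBB
166 ***************+
[... 11454 characters left out ...]
BBBB:BBBBBB:B::BBBB:::B::Booooooooooo%#*##-BB------------------------------
270 ooooooooooooooooooooooooo::::::::::::::::BBBBBB:BBBBBB:::::BBB::::B:::Boooooooooo%%**%+BB-------------------------------
271 ooooooooooooooooooooooooB::::oo:::::::::BB:BB:BBBBBBBB:::::BBB:::BB::BBoooooooooo%#*%*-B--------------------------------
272 oooooooooooooooooooooooBB::::::::::::::BBB:BBBBBBBB:::::::BBBB:::B:::Boooooooooo%#*%#-B-----------------=--------=------
273 ooooooooooooooooooooooBBBB::::::::::::::BBBBBBBBBB:::::::B::::::BB::BBooooooooo%%**%+BB--------------=---=---=--------=-
274 oooooooooooooooooooooooooBBBBBB::::::B::BBBBBBBBB:::::::B::::::B:::BBoooooooooo%#*%*-B--------------=---------=-=---=---
```

```bash
python3 -m jog '[[1,[0,0,1.2],0],[1,[0,0,2.4],0],[1,[0,-0.8,3.9],0],[1,[0,-1.8,5.4],0],[1,[0,-2.8,7],0],[1,[0,-3.8,8.5],0],[1,[0,-4.6,9.8],0],[1,[0,-5,10.8],0],[1,[0,-5.3,11.4],0],[1,[0,-5.3,11.7],0],[1,[0,-5.3,11.7],0]]' 30;  python3 fm.py
```

```text
time_s: 25.3
eef_pos: [623.3, 286.8, 43.2]
orientation: [1.0, -0.026, 0.001, -0.001]
contact_force: [-1.8, 1.8, 6.7]
finger_gap: 15.1
25.45 [623.3 286.4  43.6] [-1.2   3.19  5.18] [ 0.161  0.115 -0.062] 15.1
```

```bash
python3 -m jog '[[1,[0,0,-0.1],0],[0,[0,0,-0.1],0],[-0.6,[0,0,-0.1],0],[-0.6,[0,0,-0.1],0],[-0.6,[0,0,-0.1],0],[-0.6,[0,0,-0.1],0],[-0.6,[0,0,-0.1],0],[-0.6,[0,0,-3],0],[-0.6,[0,0,-7],0],[-0.6,[0,0,-11],0],[-0.6,[0,2,-15],0],[-0.6,[0,6,-17],0]]' 30; python3 snap.py r; python3 - <<'E'
from h import *
K,T=cam("side")[1:]
f=np.array([-.052,-.9986,0]);l=np.array([.9986,-.052,0])
L=np.array([622.5,285.8,21])+f*164
for n,(x,y,z) in dict(lipR=(0,-42,0),lipL=(0,42,0),rtR=(-90,-42,38),rtL=(-90,42,38),rbR=(-90,-42,0),tail=(-205,0,70)).items(): print(n,proj(K,T,L+f*x+l*y+[0,0,z]))
E
python3 asc.py pics/t_r.png 175 250 243 290
```

```text
time_s: 26.45
eef_pos: [622.2, 234.1, 215.6]
orientation: [1.0, -0.024, 0.004, -0.002]
contact_force: [2.7, -0.6, 0.8]
finger_gap: 68.6
r gap 68.2 M [-0.151  0.044  0.008] F [-1.1 -5.   1.6]
lipR [244.  256.7]
lipL [208.2 249.1]
rtR [225.  262.6]
rtL [185.  253.6]
rbR [225.3 280.3]
tail [167.6 276.5]
243 B==-%%oooooooooooooooooooo*oooooooooooooooooooooooooooooooooooooooo########
244 BBBB-ooooooooooooooooo**==--==oooooooooooooooooooooooooooooooooooooooooo###
245 ##BBooooooooooooooo#=-=-B-B--------BB###ooooooooooooooooooooooooooooooooooo
246 %%-oooooooooooooo@#=BBBBB--B-BBBBB::#%%#%####oooooooooooooooooooooooooooooo
247 =ooooooooooooooo#*-BBBBBB-------BBB#%%#%%%%#%###ooooooooooooooooooooooooooo
248 -ooooooooooooo**#*#+=BBBBBBBBBB-BB#%%##%#############oooooooooooooooooooooo
249 ooooooooooooooo-====*#*#==BBBBBBB#%%###############%%#%%%#o#ooooooooooooooo
250 ooooooooooooooo-----===++*%##=+BB%%#################%%%%%%###%%##oooooooooo
251 ooooooooooooooo----------===++#@%%%%%%###############%%###%%%#+=*###*oooooo
252 ooooooooooooooo------------B--=+++*#%%%%%##########%#%###%#*==BB-===---Boo
[... 2261 characters left out ...]
oooooooo:BB:BBBBBB:ooooooooooooooooooooooooooooooooooo%**%*-
282 oooooooooooooooooooooooBB:BBBBBBBooooooooooooooooooooooooooooooooooo%#*##-B
283 ooooooooooooooooooooooB::BBBBBBBooooooooooooooooooooooooooooooooooo%#**%+BB
284 oooooooooooooooooooooBB:BBBBBBBBoooooooooooooooooooooooooooooooooo%%**%*-B-
285 oooooooooooooooooooo:BBBBBBBBBBooooooooooooooooooooooooooooooooooo%#+##-BB-
286 ooooooooooooooooooooBBBBBBBBBBooooooooooooooooooooooooooooooooooo%#**%+BB--
287 oooooooooooooooooooBBBBBBBBBBooooooooooooooooooooooooooooooooooo%%*+%*-BB--
288 ooooooooooooooooooBBBBBBBBBBBoooooooooooooooooooooooooooooooooo#%#+##-BB---
289 oooooooooooooooooBBBBBBBBBBBooooooooooooooooooooooooooooooooooo%#+#%=BB-B--
```

```bash
python3 -m jog '[[-0.6,[-0.6,4,-1.5],0],[-0.6,[-1.2,8,-3],0],[-0.6,[-1.8,12,-4.5],0],[-0.6,[-2.4,16,-6],0],[-0.6,[-3,20,-7.5],0],[-0.6,[-3.6,24,-8.6],0],[-0.6,[-4.2,28,-8.6],0],[-0.6,[-4.9,32,-8.6],0],[-0.6,[-5.5,36,-8.6],0],[-0.6,[-6.1,40,-8.6],0],[-0.6,[-6.8,44,-8.6],0],[-0.6,[-7.4,47.5,-8.6],0]]' 30 >/dev/null; python3 -m jog '[[-0.6,[-0.3,1.5,0],-3],[-0.6,[-0.3,1.5,0],-3],[-0.6,[-0.3,1.5,0],-3]]' 30; python3 - <<'E'
from h import *
f,K,T=cam("wrist"); np.savez("pics/w3.npz",f=f,K=K,T=T); cv2.imwrite("pics/w3.png",f[:,:,::-1])
d=np.load("pics/scene0.npz"); f,K,T=d["f"],d["K"],d["T"]
g=cv2.cvtColor(f,cv2.COLOR_RGB2GRAY); th=cv2.morphologyEx(g,cv2.MORPH_TOPHAT,np.ones((5,5)))
ys,xs=np.nonzero(th>14)
P=np.array([onz(K,T,x,y,45)[:2] for x,y in zip(xs,ys)])
k=(P[:,0]>440)&(P[:,0]<700)&(P[:,1]<-225)&(P[:,1]>-440); P=P[k]; print(len(P))
best=(0,)
for x in np.arange(540,620,2):
  for y in np.arange(-380,-290,2):
    r=np.abs(np.hypot(P[:,0]-x,P[:,1]-y)-90); n=(r<3).sum()
    if n>best[0]: best=(n,x,y)
print(best)
q=P[np.abs(np.hypot(P[:,0]-best[1],P[:,1]-best[2])-90)<5]
A=np.c_[2*q,np.ones(len(q))]; s=np.linalg.lstsq(A,(q**2).sum(1),rcond=None)[0]; print(s[:2],np.sqrt(s[2]+s[0]**2+s[1]**2))
E
python3 asc.py pics/w3.png 180 420 20 240 | awk 'NR%4==1' | sed -E 's/(.)(.)/\1/g'
```

```text
time_s: 27.8
eef_pos: [516.8, -254.9, 295.4]
orientation: [1.0, -0.001, -0.001, -0.001]
contact_force: [0.1, -0.7, -0.7]
finger_gap: 68.6
346
(np.int64(112), np.int64(570), np.int64(-352))
[ 569.87843877 -351.8023768 ] 89.91084204393273
2 ===============BB:B:BBBBBBBBBBBBBBBBBBBBBBBBBBBBBBBBBBBB-=+*#%%%%%%%%##+=-BBBB-=+*###%%%%%%%%%%%%%%%%%%%%%%%%%%%%%%%%%%%
2 ===============BBBBB:::B::BBBBBBBBBBBBBBBBBBBBBBBBB-+#%%%%%##********##%%%%%#*=BBBBBBBBB-=+*#%%%%%%%%%%%%%%%%%%%%%%%%%%%
2 ==============-::::::::B:BB:B:B:BBBBBBBBBBBBBBBB-*%%%%**+++++++++++++++++++*#%%%#+-BBBBBBBBBBBBB-=++#%%%%%%%%%%%%%%%%%%%
3 ==============-:B:::B::B:::::::BBBB:BBBBBBBBBB+%%%#*++++++++++++++++++++++++++++#%%%=BBBBBBBBBBBBBBBBBBBB=+#%%%%%%%%%%%%
3 ==============BBB..:::::::::::::BBB:BBBBBBBB+%%%*+++++++++*+*++++++++++++++++++++++#%%*BBBBBBBBBBBBBBBBBBBB=%%%%%%%%%%%%
4 ==============B::.:::::::::::::::B::B:BBBB=%%#*++++****#%%%%%%%%%###*+++++++++++++==+#%%+BBBBBBBBBBBBBBBBBB+%%%%%%%%%%%%
4 BBBBBBB--=====B:.::::B:::::B:::B:B:BBB:BB*%%*+++**#%%@@@@%@%%%%%%%@%%%%#*+++++++++====+#%#=BBBBBBBBBBBBBBBB+%%%%%%%%%%%%
4 
[... 5201 characters left out ...]
..................:+:.................:.::.:.:B+BB:BBBBBBBBBB=#%%%%%%%%%%%%%%%%%%%%%%
20%%%%%%%%*BBBBBBBBBBB:BB:--:.:......................:==+-=:............:..::.:..:.:#B:::BBBBBBBBB*%%%%%%%%%%%%%%%%%%%%%%%
24%%%%%%%%#-BBBBBBBBBBB:BB=*:..........................::...................::...:.==.:::BBBBBBBB-#%%%%%%%%%%%%%%%%%%%%%%%
28#%%%%%%%*BBBBBBBBBBBBB:BB+B.::........:.........:.....................:..::::::::+B:B::BBBBBBBB+%%%%%%%%%%%%%%%%%%%%%%%%
22BB*%%%%%*BBBBBBBBBBBBBB::==:.:.B.:................................:......:=====:+=B::BBBBBBBBB-#%%%%%%%%%%%%%%%%%%%%%%%%
26BB+%%%%%*BBBBBBBBBBBBBBBBB+=.:::...:....:...:..:...........:.......:......:-=====::B:BBB:BBBBB+%%%%%%%%%%%%%%%%%%%%%%%%%
```

```bash
python3 - <<'E'
from h import *
from scipy.optimize import least_squares
d=np.load("pics/w3.npz"); f,K,T=d["f"],d["K"],d["T"]
g=cv2.cvtColor(f,cv2.COLOR_RGB2GRAY); th=cv2.morphologyEx(g,cv2.MORPH_TOPHAT,np.ones((7,7)))
ys,xs=np.nonzero(th>16); P=np.array([onz(K,T,x,y,45,True)[:2] for x,y in zip(xs,ys)])
best=(0,)
for x in np.arange(540,620,2):
  for y in np.arange(-380,-290,2):
    n=(np.abs(np.hypot(P[:,0]-x,P[:,1]-y)-90)<2.5).sum()
    if n>best[0]: best=(n,x,y)
q=P[np.abs(np.hypot(P[:,0]-best[1],P[:,1]-best[2])-90)<4]
s=np.linalg.lstsq(np.c_[2*q,np.ones(len(q))],(q**2).sum(1),rcond=None)[0]; print("ring",best,s[:2].round(1),np.sqrt(s[2]+s[0]**2+s[1]**2).round(1), "mark",onz(K,T,288,220,45,True))
# rim: outermost bright pixel along rays from rough centre
c=proj(K,T,[582,-130,123],True); R=[]
for a in np.radians(np.r_[-30:200:4]):   # image angles, down half
    r=np.arange(85,30,-.5); u=c[0]+r*np.cos(a); v=c[1]+r*np.sin(a)
    k=(u>=0)&(v>=0)&(u<511)&(v<383); u,v=u[k],v[k]
    val=g[v.astype(int),u.astype(int)]; i=np.nonzero((val>110))[0]
    if len(i): R.append(onz(K,T,u[i[0]],v[i[0]],123,True)[:2])
R=np.array(R)
s=least_squares(lambda p:np.hypot(R[:,0]-p[0],R[:,1]-p[1])-70,[582,-130],loss="soft_l1",f_scale=1.5); print("rim",c,s.x.round(1),np.median(np.abs(s.fun)))
s=least_squares(lambda p:np.hypot(R[:,0]-p[0],R[:,1]-p[1])-p[2],[582,-130,70],loss="soft_l1",f_scale=1.5); print(s.x.round(1))
print("bracket",onz(K,T,249,63,109,True)); 
for a in(-10,0,10): print(a,[proj(K,T,[582-r*np.cos(np.radians(a)),-130-r*np.sin(np.radians(a)),z],True).tolist() for r,z in((85,107),(140,109),(197,113))])
E
python3 asc.py pics/w3.png 100 262 10 100 | awk 'NR%3==1' | sed -E 's/(.)(.)/\1/g'
```

```text
ring (np.int64(993), np.int64(570), np.int64(-350)) [ 569.6 -350. ] 89.8 mark [ 569.6 -351.3   45. ]
rim [309.8  62.2] [ 589. -150.] 2.3090132360074804
[ 588.4 -145.3   74.6]
bracket [ 511.8 -130.3  109. ]
-10 [[237.6, 51.4], [192.7, 45.4], [147.9, 41.1]]
0 [[236.6, 63.2], [190.9, 64.7], [145.3, 67.9]]
10 [[237.7, 75.1], [192.7, 84.2], [147.8, 94.8]]
1 ====+*%%%%%%%%%%%%%%%%%%%%%%%%%%%%*====================-BBBBBBBBBBBBBBBBBBBBBBBB-
1 =======+*%%%%%%%%%%%%%%%%%%%%%%%#+=====================-:BBBBBBBBBBBBBBBBBBBBBBBB
1 =====++===+*#%%%%%%%%%%%%%%%%%%%+======================-BBBBBBBBBBBBBBBBBBBBBBBBB
1 ============++##%%%%%%%%%%%%%%%+=======================B:BBBBB:BBBBBBBBBBBBBBBBBB
2 =======+=======++#%%%%%%%%%%%#+========================B:BBBBBB:BB:B:BBBBBBBBBBBB
2 %*+===============+*#%%%%%%%%*=========================B:BBB::B:::BB:BB:BBBBBBBBB
2 %%%#*+========+====+++*#%%%%+=========================-::::::::B:BB:B:B:BBBBBBBBB
3 %%%%%%#++========++====++#%*==+=======================-B::::::::::::BBBBBBBBBBBBB
3 %%%%%%%%%#+======+====================================-:B::.::B:::BB::::B
[... 1072 characters left out ...]
B:B:::B.::::B:::B::B-=++%###
7 %%%%%%%%%%%%%%%%%%%%%%%%%%%%%%%%%%*===============B:BBBBBBB:::B:B.::::B:::B:=%#++
7 %%%%%%%%%%%%%%%%%%%%%%%%%%%%%%%%%%*==============-BBBBBBBB:B:B::::::::::B:BB=%%++
8 %%%%%%%%%%%%%%%%%%%%%%%%%%%%%%%%%%#+==+=+========-BBBBBBBBBB:B:BB:.:B:B:::::=%#=+
8 %%%%%%%%%%%%%%%%%%%%%%%%%%%%%%%%%%%#++==+==+=====-BBBBBBBBBBBBBB::::BB::BBBB:===+
8 %%%%%%%%%%%%%%%%%%%%%%%%%%%%%%%%%%%%#+=++**+=====++=BBBBBBBBBB::B:BB::::B:BBB===+
9 %%%%%%%%%%%%%%%%%%%%%%%%%%%%%%%%%%%%%%##%%%#+====#%*BBBBBBBBBBB::::B:B::B:B::-===
9 %%%%%%%%%%%%%%%%%%%%%%%%%%%%%%%%%%%%%%%%%%%%%#+=+#%#BBBBBBBBBB::::::B::B::::B-===
9 %%%%%%%%%%%%%%%%%%%%%%%%%%%%%%%%%%%%%%%%%%%%%%%##%%*BBBBBBBBB:::BBB:B:B::B:::B===
```

```bash
python3 - <<'E'
from h import *
d=np.load("pics/w3.npz"); f,K,T=d["f"],d["K"],d["T"]
for u,v in((253,84),(374,84),(315,137),(290,128),(344,130)): print((u,v),onz(K,T,u,v,123,True))
for u,v,z in((156,47,114),(190,51,110),(222,57,108)): print((u,v),onz(K,T,u,v,z,True))
o,r=ray(K,T,315,137,True); print(o)
for c in((582,-130),(582,-140),(582,-150)):
    P=np.array([proj(K,T,[c[0]+70*np.cos(t),c[1]+70*np.sin(t),123],True) for t in np.linspace(0,6.28,60)]); print(c,P.min(0),P.max(0))
g=f.mean(2); print(g[110:150:2,315].round().tolist())
E
python3 asc.py pics/w3.png 252 378 0 24 | awk 'NR%2==1' | sed -E 's/(.)(.)/\1/g'
```

```text
(253, 84) [ 516.5 -157.3  123. ]
(374, 84) [ 662.1 -150.5  123. ]
(315, 137) [ 589.1 -218.   123. ]
(290, 128) [ 559.2 -208.   123. ]
(344, 130) [ 624.5 -208.6  123. ]
(156, 47) [ 399.2 -104.9  114. ]
(190, 51) [ 441.1 -112.9  110. ]
(222, 57) [ 479.7 -122.   108. ]
[ 516.07257767 -187.96329384  467.1336707 ]
(582, -130) [249.1   6.4] [366.4 121.5]
(582, -140) [249.1  14. ] [366.4 130. ]
(582, -150) [249.1  21.8] [366.4 138.5]
[197.0, 133.0, 126.0, 129.0, 129.0, 127.0, 127.0, 123.0, 116.0, 111.0, 109.0, 128.0, 191.0, 215.0, 124.0, 61.0, 55.0, 58.0, 55.0, 56.0]
0%%%%%%%%%%%%%%%%%%%%%%%%%%%%%%%%%%%%%%%%%%%%%%%%%%%%%%%%%%%%%%%
2%%%%%%%%%%%%%%%%%%%%%%%%%%%%%%%%%%%%%%%%%%%%%%%%%%%%%%%%%%%%%%%
4%%%%%%%%%%%%%%%%%%%%%%%%%%%%%%%%%%%%%%%%%%%%%%%%%%%%%%%%%%%%%%%
6%%%%%%%%%%%%%%%%%%%%%%%%%%%%%%%%%%%%%%%%%%%%%%%%%%%%%%%%%%%%%%%
8++**####%%%%%%%%%%%%%%%%%%%%%%%%%%%%%%%%%%%%%%%%%%%%%%%%%%%%%%%
1 BBBB---===++**###%%%%%%%%%%%%%%%%%%%%#%%%%%%%%%%%%%%%%%%%%%%%%%
1 BBBBBBBBBBBBB----==+**###%%%%%%%%%%%%%%%%%%%%%%%%%%%%%%%%%%%%%%
1 BBBBBBBBBBBBBBBBBBBBB---==++*#####%%%%%%%%%%%%%%%%%%%%%%%%%%%%%
1 BBBBBBBBBBBBBBBBBBBBBBBBBBBBBB--=+**###%%%%%%%%%%%%%%%%%%%%%%%%
1 BBBBBBBBBBBBBBBBBBBBBBB----===----B--==++*##%%%%%%%%%%%%%%%%%%%
2 BBBBBBBBBBBBBBBBBBBB-=+*#%%%%%%%%##+=-BBBB-=+*###%%%%%%%%%%%%%%
2 BBBBBBBBBBBBBBBBBB=*#%%%%%%%%%%%%%%%%%*+-BBBBB--=+*##%%%%%%%%%%
```

```bash
python3 -m jog '[[-0.6,[-0.8,-1.5,1],-7],[-0.6,[-1.6,-3,2],-14],[-0.6,[-2.4,-4.8,3],-21],[-0.6,[-3.2,-6.5,4.2],-28],[-0.6,[-4,-8.2,5.4],-35],[-0.6,[-4.8,-9.8,6.6],-42],[-0.6,[-5.5,-11.3,7.8],-49],[-0.6,[-6,-12.6,9],-56],[-0.6,[-6.5,-13.9,10.2],-63],[-0.6,[-6.5,-13.9,11],-70],[-0.6,[-6.5,-13.9,11.5],-76.8],[-0.6,[-6.5,-13.9,11.5],-76.8]]' 30 ; python3 -m jog '[[-0.6,[0,0,0],0],[-0.6,[0,0,0],0]]' 30; python3 - <<'E'
from h import *
from scipy.spatial.transform import Rotation as R
s=ctrl.get_state(); m=R.from_quat(s["orientation"]).as_matrix(); print(s["eef_pos"],m.round(3).tolist())
e=np.array([452.2,-116.1,80])-s["eef_pos"]; print("tool shift",(m.T@e).round(1))
f,K,T=cam("wrist"); cv2.imwrite("pics/w4.png",f[:,:,::-1]); np.savez("pics/w4.npz",f=f,K=K,T=T)
for r,z in((90,107),(140,109),(197,113)): print(proj(K,T,[588.5-.973*r,-148+.228*r,z],True))
E
python3 asc.py pics/w4.png 130 380 0 200 | awk 'NR%5==1' | sed -E 's/(.)(.)/\1/g'
```

```text
time_s: 28.85
eef_pos: [451.3, -113.3, 180.3]
orientation: [0.782, 0.624, -0.0, -0.001]
contact_force: [-0.3, 0.0, 0.2]
finger_gap: 68.4
time_s: 29.02
eef_pos: [452.6, -115.0, 181.8]
orientation: [0.785, 0.62, 0.0, 0.0]
contact_force: [-0.2, -0.3, 0.5]
finger_gap: 68.0
[ 452.64911079 -115.01748703  181.78038032] [[0.231, 0.973, 0.0], [0.973, -0.231, 0.0], [0.0, 0.0, -1.0]]
tool shift [ -1.2  -0.2 101.8]
[250.9 243.1]
[250.6 191.1]
[250.3 124. ]
0--------------------=--------=-------=++++++========+++*##%%%%%%%%%%%%%%%%%%%%%%%%%%%%%%%%%%%%%%%%%%%%%+============+%%%%%%%%
5-----------------=--------===----======+++++**##%%%%%%%%%%%%%%%%%%%%%%%%%%%%%%%%%%%%%%%%%%%%%%%%%%%%%%*============+%%%%%%%%%
1 ---------=-------==---============+*##%%%%%%%%%%%%%%%%%%%%%%%%%%%%%%%%%%%%%%%%%%%%%%%%%%%%%%%%%%%%%%#+=+==+=======+%%%%%%%%%%
1 ---------=----=-===--====+*##%%%%%%%%%%%%%%%%%%%%%%%%%%%%%%%%%%%%%%%%%%%%%%%%%%%%%%%%%%%%%%%%%%%%%%%*======+=+====#%%%%%%%%%%
2 -=-=-=----==-====+*##%%%%%%%%%%%%%%%%%%%%%%%%%%%%%%%%%%%%%%%%%%%%%%%%%%%%%%%%%%%%%%%%%%%%%%%%%%%%%%#+============+%%%%%%%%%%%
2 ---=======+
[... 3766 characters left out ...]
BBBB:BBBBBBBBBBBBBBBBBBBBBBBBBBBBBB=%%%%%%%%%%%%%%%%%%%%%%%%
15%%%%%%%#**#*+=++======+=+=====================-BBBBBBBBBBBBBBBBBBB:BBBBBBBBBB::BBBBBBBBBBBBBBBBBBBBB-#%%%%%%%%%%%%%%%%%%%%%%%
10+==+==========================----BBBBBBBBBBBBBBBBBBBBBBBBBBBBB::BBBBBB.BBB:.:BB:B:BBB:BBBBBBBBBBBBBB+%%%%%%%%%%%%%%%%%%%%%%%
15======-----B--BB-BBBBBBBBBBBBBBBBBBBBBBBBBBBBBBBBBBBBBBBBBBB:B:B::...B.....BB::B:B::B:BBBBBBBBBBBBBBB=#%%%%%%%%%%%%%%%%%%%%%%
10-BBBBBBBBBBBBBBBBBBBBBBBBBBBBBBBBBBBBBBBBBBBBBBBBBBB.:BB::B::::::B....B......::::..B::BBBBBBBBBBBBBBB+%%%%%%%%%%%%%%%%%%%%%%%
15BBBBBBBBBBBBBBBBBBBBBBBBBBBBBBBB:BBBBBBBBBBB:BBBBB..B:..::::::::::.B..........:.:.B.B..:BBBBBBBBBBBBB-#%%%%%%%%%%%%%%%%%%%%%%
```

```bash
python3 -m jog '[[-0.6,[0.2,0,3.5],0],[-0.6,[0.2,0,6.5],0],[-0.6,[0.2,0,9],0],[-0.6,[0.2,0,10.1],0],[-0.6,[0.2,0,10.1],0],[1,[0.2,0,10.1],0],[1,[0.2,0,10.1],0],[1,[0.2,0,10.1],0],[1,[0.2,0,10.1],0],[1,[0.2,0,10.1],0],[1,[0.2,0,10.1],0],[1,[0.2,0,10.1],0]]' 30 ; python3 -m jog '[[1,[0,0,0],0],[1,[0,0,0],0]]' 30;python3 fm.py
```

```text
time_s: 30.07
eef_pos: [453.2, -114.1, 81.1]
orientation: [0.784, 0.621, 0.0, 0.001]
contact_force: [-0.8, -0.7, 4.3]
finger_gap: 16.8
time_s: 30.23
eef_pos: [452.9, -114.0, 80.7]
orientation: [0.784, 0.621, 0.0, 0.0]
contact_force: [-1.0, -0.6, 4.6]
finger_gap: 16.9
30.3833 [ 452.8 -113.9   80.6] [-1.37 -0.87  5.14] [-0.227  0.105 -0.093] 16.5
```

```bash
python3 -m jog '[[1,[0,0,-0.1],0],[1,[0,0,-0.2],0],[1,[0,0,-0.2],0]]' 30|sed -n 2,4p;python3 fm.py; python3 -m jog '[[1,[0,0,-0.1],0],[1,[0,0,-0.1],0],[1,[0,0,-0.1],0]]' 30|sed -n 2,4p;python3 fm.py
```

```text
eef_pos: [452.9, -113.7, 82.3]
orientation: [0.784, 0.621, 0.0, 0.0]
contact_force: [1.5, -0.4, -1.8]
30.7833 [ 452.5 -113.6   82.1] [ 2.03 -0.89 -2.68] [-0.19  -0.241 -0.084] 16.6
eef_pos: [452.4, -113.6, 83.3]
orientation: [0.784, 0.621, -0.0, -0.0]
contact_force: [1.2, -1.0, -2.2]
31.1833 [ 452.4 -113.6   83.3] [ 1.25 -1.1  -2.28] [-0.109 -0.164 -0.086] 16.7
```

```bash
python3 -m jog '[[1,[0,0,0.1],0],[1,[0,0,0.16],0],[1,[0,0,0.16],0]]' 30|sed -n 2,4p;python3 fm.py
```

```text
eef_pos: [451.9, -113.5, 81.7]
orientation: [0.784, 0.621, -0.0, -0.001]
contact_force: [-1.4, 0.8, 0.3]
31.5833 [ 451.9 -113.4   81.7] [-1.85  0.16  1.72] [ 0.051  0.416 -0.082] 16.5
```

```bash
python3 -m jog '[[1,[-0.3,0.04,0],0],[1,[-0.9,0.13,0],0],[1,[-1.8,0.26,0],0],[1,[-2.8,0.4,0],0],[1,[-3.9,0.55,0],0],[1,[-5,0.71,0],0],[1,[-6.1,0.86,0],0],[1,[-7.2,1.02,0],0],[1,[-8.3,1.18,0],0],[1,[-9.3,1.32,0],0],[1,[-10,1.42,0],0],[1,[-10.2,1.44,0],0]]' 30|sed -n 2,5p;python3 fm.py
```

```text
eef_pos: [443.5, -218.0, 81.9]
orientation: [0.784, 0.621, -0.0, 0.0]
contact_force: [0.2, 1.5, -0.8]
finger_gap: 16.9
32.7333 [ 443.9 -216.8   81.9] [ 1.37  0.34 -1.74] [ 0.08  -0.208  0.229] 16.5
```

Small forces; continue the slide.

```bash
python3 -m jog '[[1,[-0.3,0.04,0],0],[1,[-0.9,0.13,0],0],[1,[-1.8,0.26,0],0],[1,[-2.8,0.4,0],0],[1,[-3.9,0.55,0],0],[1,[-5,0.71,0],0],[1,[-6.1,0.86,0],0],[1,[-7.2,1.02,0],0],[1,[-8.3,1.18,0],0],[1,[-9.2,1.32,0],0],[1,[-9.8,1.4,0],0],[1,[-9.9,1.41,0],0]]' 30|sed -n 2,5p;python3 fm.py; python3 - <<'E'
from h import *
for n in("scene","side"):
    f,K,T=cam(n); cv2.imwrite(f"pics/f_{n}.png",f[:,:,::-1])
    c=(569.7,-350.5)
    P=np.array([proj(K,T,[c[0]+70*np.cos(t),c[1]+70*np.sin(t),123]) for t in np.linspace(0,6.28,60)]); print(n,P.min(0),P.max(0))
E
python3 asc.py pics/f_scene.png 255 345 125 185 | awk 'NR%2==1'
```

```text
eef_pos: [434.7, -317.7, 81.8]
orientation: [0.784, 0.621, -0.0, 0.001]
contact_force: [0.7, 1.8, -1.3]
finger_gap: 16.8
33.8833 [ 435.  -316.4   81.9] [ 1.05  0.33 -1.67] [ 0.06  -0.256  0.164] 16.7
scene [276.1 136.3] [322.3 157.4]
side [272.9 150.1] [317.  161.2]
125 *#****#***#*#*********###***********************ooo##****#*#*#####****#*******+-..........
127 *##***#**#####********#************************ooooooooooooooooooooooo**####*#**=B........
129 **#**######***#****#**************************+ooooooooooooooooooooooooooooooooooB........
131 ***#**###*#****###***#************************oooooooooooooooooooooooooooooooooooB........
133 *#*###***#*#**#*******************************ooooooooooooooooooooooooooooooooooB.:.......
135 ***####*####*****#*#**********************#**ooooooooooooooooooooooooooooooooooo:::.......
137 **#####***#*##********************++*+*++++++**oooooooooooooooooooooooooooooooooB::.......
139 *#######*#******************++====-=----------=---====+*ooooooooooooooooooooooo::::.......
141 *#*##********************+==------------==-====----------==+**ooooooo
[... 1316 characters left out ...]
==-------BBBBBBB-BBBBBBBBBBBBBBBBBB
171 B..BBBBB.B.BBB-BBBBB.BB----------=-===---=-===-=-====--------=-BBBBBBBB=-BBBBBBBBBBBBBBBBB
173 BB.BBB.B.BB.B.BB-BB.BB.:B-----=-=-===-=-=--====-==--==-=-=--=-BBBBBBBB-=-BBBBBBBBBBBBBBBBB
175 .B....B.BBBBB.BBBBBBBB.BBBBBB--==-===-===-=-======---=====--BBBBBBBBB-=-BBBBBBBBBBBBBBBBBB
177 B.B.BBBBB..BB.BBBB:BBBBBBBBBBBBBBB-----============-----BBBBBBBBBBBB---BBBBBBBBBBBBBBBBBB-
179 B.BBB.B.B..B.BBB.BBBBBBBBBB.BBBBBBBBB:BBBBBBBBBBBBBBBBBBBBBBBBBBBBBBBBBBBBBBBBBBBBBBBBB-==
181 BBB.B.B..B..B..BB.B...BBBBBBBBBBBBBBBBBBBBBBBBBBBBBBBBBBBBBBBBBBBBBBBBBBBBBBBBBBBBBBBB-===
183 .BBB.BBB.BBBB.BBBB...B.B..BBBBBB:BB:BBBBBBBBBBBBBBBBBBBBBBBBBBBBBBBBBBBBBBBBBBBBBBBB--====
```

```bash
python3 -m jog '[[0.5,[0,0,0],0],[0,[0,0,0],0],[-0.4,[0,0,0],0],[-0.4,[0,0,0],0],[-0.4,[0,0,0],0],[-0.4,[0,0,0],0],[-0.4,[0,0,0],0],[-0.4,[0,0,-2],0],[-0.4,[0,0,-5],0],[-0.4,[0,0,-9],0],[-0.4,[0,0,-13],0],[-0.4,[0,0,-17],0]]' 30;  python3 -m jog '[[-0.4,[0,-1,-4],0],[-0.4,[0,-2,-8],0],[-0.4,[0,-3,-10],0],[-0.4,[0,-3,-10],0]]' 30 >/dev/null; python3 fm.py; python3 - <<'E'
from h import *
f,K,T=cam("wrist"); cv2.imwrite("pics/w5.png",f[:,:,::-1])
c=(569.7,-350.5); print(proj(K,T,[*c,50],True),proj(K,T,[*c,123],True))
E
python3 asc.py pics/sc_x.png 270 330 130 182 | awk 'NR%2==1'; python3 asc.py pics/w5.png 130 400 150 330 | awk 'NR%6==1' | sed -E 's/(.)(.)/\1/g'
```

```text
time_s: 34.98
eef_pos: [434.1, -315.5, 253.4]
orientation: [0.784, 0.621, -0.0, -0.0]
contact_force: [0.8, -0.8, -1.4]
finger_gap: 59.8
35.4667 [ 405.1 -308.8  351.1] [ 0.2  -0.37 -0.6 ] [ 0.038 -0.013  0.012] 59.7
[250.2 249.1] [250.  270.1]
130 *******************************+oooooooooooooooooooooooooooo
132 *******************************ooooooooooooooooooooooooooooo
134 ******************************oooooooooooooooooooooooooooooo
136 *******************************ooooooooooooooooooooooooooooo
138 ***************+++==---============++ooooooooooooooooooooooo
140 ***********+=--------------------------===++oooooooooooooooo
142 ********+=-----------------------------------=+*oooooooooooo
144 *******+---------------------------------------==*#ooooooooo
146 ***+=+*=--------------=--------------------------=+*oooooooo
148 +=BB.=*+=----------------=----=--=-=--------------=*oooooooo
150 BB.BBB=++=-------=---=----=------------=---------=+*oooooooo
152 ...B.BB-=++===------=--=-=-==-=-=---==---=-----==+++oooooooo
154 BBB.BBB----===+====--------=--=------------====++========+==
156 .....:B-
[... 4272 characters left out ...]
:::::::::B
30BBBBBBBBBBBBBBBBBBBBBBBBBBB=%%%%%%%%%+BB:::::BBB=*#**+==============+*###*-BBBBBBB:BBBBB--=+*#*-:::.::::::::...::..:BB:B:::BB:B:B:::B:B
36BBBBBBBBBBBBBBBBBBBB:BB:B::BB#%%%%%%%#=.BBB:BBBB::BBBBBBB=+++++++=-===+***o####%%%%%%%%%%#%%%#B:.:::..:::.:.:::.::::B::::::::::::::B:::
32BBBBBBBBBBBBBBBBBBBBB:B:B::B:B+%%%#***+BBB=+****##%%%%%%%%%%%%%%%%%%%%%%%#oo#o#####****#%%%%+B:::::.:::.B:::::B:B::B::::B::BBB::B:::B:B
38+**#####=BBBBB::BBB:BB::::B::.:=##*B::::::::::B:::::::::BBB-===-BB::::B:::::B::::::::::B#%#-:::B:::::::::::::B::::+@@@@@%#*BBB::B:BB::B
34%%%%%%%%#BB:BBB::::::::::::.:.::.::.:::::.::::::::::::::::::::::::B:::::::::::::::::::::.::.::::::::.::::::BB::B:B#%%%%%%%%#=BBBBBBBBBB
```

```bash
python3 asc.py pics/sc_x.png 190 300 262 384 | awk 'NR%4==1' | sed -E 's/(.)(.)/\1/g'; python3 asc.py pics/sc_x.png 155 235 250 310 | awk 'NR%3==1'
```

```text
22-+#********#****#**ooooooooooo*************************
26*##******##****+=-Boooooooooooo************************
20-=-=+**##**+=----ooooooooo**=++************************
24+=------++--B--:oooooooo**+B-----==+*******************
28---------------ooooooo***-B------------=+**************
22:::----------oooooooo**=--------------------=+*********
26::oo:B:--=-oooooooo**+-------------------------=*******
20ooooooooooooooooo**+--------------------------+********
24oooooooooooooooo**=--------=*+=----=---------**+-******
28oooooooooooooo**+-------=B=**###**=--------=**=--******
32ooooooooooooo**=------=--*####*#*#*###*=-B+**=--=******
36ooooooooooo**+B-------B+**##**##**##*##****+-B--+******
30ooooooooo**+-------=--*####*#*####*##*****+------=*****
34oooooooo**=-B-------+####*#########******=-B-----+*****
38oooooo**+--------==+######*#######******--------*******
32oooo***=BB-B-B--B=#####*#########*****+--B-----********
36ooo**+--B----B-=*###############*****=B------=*********
30o***--B--B----=#######*########*****----B---=**********
34**=-----B---=*########*#*#####*#**+----B---***********
[... 1697 characters left out ...]
ooooooooooooooo****+
286 oooo:ooo::BBBBBBBBBBBBBBooooooooooo:B:ooooo:BB:::----=--:oooooooooooooooo****+=-
289 ooBBBBBBBBBBBBBBBBooooooooooooooo:Booooooooooooooo:BBB:ooooooooooooooo****+=--B-
292 oBBBBBBBBBBBBooooooooooooooo::::B:oooooooooooooooooooooooooooooooooo****+=----B-
295 oooBBBBBooooooooooooooooooo::BBB:oooooooooooooooooooooooooooooooo*****+---B----B
298 oooooooooooooooooooooooo:BBBBB:oooooooooooooooooooooooooooooooo****+=-B---------
301 oooooooooooooooooooooBBBBBBBBooooooooooooooooooooooooooooooo****++=-B-----------
304 oooooooooooooooooo:BBBBBBooooooooooooooooooooooooooooooooo****+=--B-BB----------
307 oooooooooooooooo:BB::B:oooooooooooooooooooooooooooooooo*****+=--B--BBBB--B------
```

The ingredient pan is empty, and the scoop lies empty on the board. I'm handing the job in.

```bash
python3 -c "
from bench import ctrl
s=ctrl.get_state();print(s['time_s'],s['qd'].round(3),s['finger_gap']);print(ctrl.finish_job())"
```

```text
35.5167 [ 0.002  0.016  0.008 -0.001  0.002 -0.   ] 59.68128808421807
the job is handed in; nothing more can be done
None
```

I scooped the chocolate out of the ingredient pan, poured it into the saucepan on the small ring and put the scoop back on the board. Then I slid the saucepan by its handle to the large ring. I handed the job in at about 35.5 s; no verdict was reported.

- **Pour:** since the moves could not tilt the tool, I eased the grip so the scoop swung nose-down over the saucepan rim.
- **Chunks:** the load on the scoop rose by about 0.7–1.1 N, against 0.69 N for five chunks. It fell back to the empty weight after the pour. A close camera view before the slide seemed to show five dark blobs in the saucepan. After the slide I could make out only about four. The ingredient pan looked empty. I did not search the worktop or the black glass for spilled chunks.
- **Saucepan:** its rim matched the outline predicted for the large ring to about 1–2 pixels, so it should be centred within a few millimetres. I did not measure its level, but vertical forces during the slide stayed under about 2 N. Before the slide, gripping the handle briefly pressed down with 5 N and pulled up with about 2.7 N, and I corrected this.
- **Scoop:** it rests on the board, empty and flat as far as the image can show. It lies roughly 20 mm further forward than planned, still well inside the limits.
- **Disagreements:** the first grasp of the scoop missed, and I had to grip 8–13 mm lower than planned. My first estimate of the saucepan's position was about 20 mm off. The later wrist view corrected it before the slide, and the pour still landed.
- **Milk jug and timer:** I did not touch them, and I did not measure their positions again at the end.

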